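# Load the blade carrier by feel and set its clamp screw

## Robot

A 7-joint arm with a two-finger parallel gripper is mounted at the origin on the work surface. World frame = base frame: x ahead of the robot, y to its left, z up, the work surface at z = 0. Lengths are in m, angles in rad, forces in N, time in s.
With the tool pointing down it reaches from about 0.425 to 0.925 m from the base axis. Payload 6.8 kg.
Tool frame: the origin (TCP) lies midway between the tips of the shut fingers; the grasp point (between the pads) lies 19 mm behind it (bot.hold_point_z is the distance from the TCP to the grasp point, in m); z points along the fingers, y is the line along which they close (so a half turn about z gives the same grasp; the last joint's range is limited). The gripper opens to 85 mm and grips with 20 to 120 N. Pads are 22 mm wide; open, the fingers measure 114 mm over their backs; the gripper's body (76 mm by 85 mm) begins 54 mm behind the grasp point. The pads swing forward as they close: fully open they stand 13 mm farther back than shut.
Start: joints at [-1.248, 0.477, 0.022, 1.555, -0.011, 1.109, -0.083], TCP at [0.282, 0.613, 0.231] pointing down, gripper open.
Joint ranges: [-2.96, 2.96], [-0.34, 2.1], [-1.41, 1.46], [0.24, 2.44], [-1.37, 4.51], [0.17, 1.92], [-2.96, 2.96]. Speed limits (rad/s): [2.39, 2.39, 3.14, 3.14, 3.14, 3.14, 3.14].

## Interface

Orientations are given as a unit quaternion [w, x, y, z].
In Python, from station import bot gives the robot as it stands. The module is installed in compiled form; this text tells all that it offers.
- The arm moves only by the tool step_arm, never from a script. Its argument "increments" is a list that holds one entry, the list of rows, each a list of 7 numbers: the opening, from -1 (shut) to 1 (fully open), then the shift along the tool's x, y, z in mm, then the turn, a rotation vector about the tool's x, y, z in degrees. In form: [[[grip, x, y, z, ax, ay, az], ...]]. A call has 1 to 10 rows; each row is the pose to reach, as a shift and turn from the pose commanded when the call began, along the tool's axes at that moment; what a row does not reach only later rows make up. A row lasts 1/12 s, in which the tool goes at most 41.7 mm and 7.16 degrees, less where a joint would pass 70% of its speed; a pose out of reach is approached as far as the arm can. A call with a gripper value outside its range is refused whole. The fingers move at their own pace and stop on an object; "force" is the grip in N (left out, the last holds). Time passes only in rows, so rows that repeat a pose let the fingers close. It gives the time, the measured TCP pose, the force, the opening and the grip force at its end, in the units of the state.
- bot.get_obs(): the state, without advancing time (a new reading comes with each control period).
- bot.read_camera(name): name is "scene" or "top" or "wrist"; returns a dict with "image" (400x640x3 uint8, red, green, blue), "camera_matrix" (3x3 intrinsics, pixels), "R" (3x3) and "t" (3): a world point X has camera coordinates R X + t. Camera axes: x right, y down, z forward; pixel columns grow to the right and rows downward; lengths in m; the calibration is good to about 2 mm. The wrist camera is an equidistant fisheye: a pixel r from the principal point sees the ray r / f radians off the axis. A picture is of the moment at which its call begins. There is no depth.
- bot.hand_in(): hands the job in; it is judged then, once.
The state is a dict: "t": time; "q": joint angles; "joint_vel": joint speeds; "joint_torque": joint torques, N m; "eef_pos": TCP position; "tool_rot": TCP orientation; "contact_force": force on the tool from outside, world axes, zero at the start; "torque": the same for the moment, N m; "gripper_width": opening from 0.0 (shut) to 1.0 (fully open); "grasp_force": force on a finger pad.
Only numpy, scipy, OpenCV 4.12 (cv2) and the standard library are available. Lean on these libraries where they do the work, as an engineer would, in place of code of your own. Each camera call takes 0.05 s, during which the arm holds its last target. There are 200 camera calls.

## Task

Load every scraper lying on the rubber mat into the blade carrier: slide each one blade first along the bed into a slot of its own until it is fully home, handle against the face. Two slots are blocked inside where you cannot see, so feel for a blade that stops short and then use another slot. When all are home, turn the clamp screw until its pointer stands opposite the brass mark, and leave the rest of the bench as it is.

Things in the scene. Friction and masses are not known exactly. Their poses are not given: they have to be found in the camera images.
- carrier: Fixed blue blade carrier, 374 mm long (sizes in mm). Origin on the bench in the plane of the slot mouths, midway along its length; x points into the slots (away from robot), y left along it, z up. In front (x -200 to 0) a flat bed, top at z 14; behind (x 0 to 120) a covered block, top at z 48, with six level slots in its front face at y = -150, -90, -30, 30, 90, 150.
- slot0 (a point): Centre of the mouth of the rightmost of the six slots (y = -150 in the carrier), 25 above the bench; axes as the carrier. Each slot: 42 wide, 12 high, 98 deep, a bright track on the bed before it. In two of the six, other ones each time, a broken stub sits out of sight 28 to 45 behind the mouth; it stays there and shows only as a blade that stops short.
- slot5 (a point): Centre of the mouth of the leftmost of the six slots (y = 150 in the carrier), 25 above the bench; axes as the carrier. Each slot: 42 wide, 12 high, 98 deep, a bright track on the bed before it. In two of the six, other ones each time, a broken stub sits out of sight 28 to 45 behind the mouth; it stays there and shows only as a blade that stops short.
- scraper0: Flat scraper, 0.24 to 0.39 kg (None if absent), one of up to 4 alike, same either face up: wooden handle 95 long, 30 wide, 22 high; in its front end a steel blade 80 long, 36 wide (last 10: 26), 5 thick (tip 3), at mid height, level with the slots with the handle on the bed. Origin: middle of the handle; x to the blade tip. Balance point 28 along x.
- scraper0_tip (a point): Middle of the blade tip of that scraper, 127.5 along x from its origin. When fully home the front end of the handle (47.5 along x from the origin) stands against the block face, so the tip is 80 behind the mouth.
- scraper1: Flat scraper, 0.24 to 0.39 kg (None if absent), one of up to 4 alike, same either face up: wooden handle 95 long, 30 wide, 22 high; in its front end a steel blade 80 long, 36 wide (last 10: 26), 5 thick (tip 3), at mid height, level with the slots with the handle on the bed. Origin: middle of the handle; x to the blade tip. Balance point 28 along x.
- scraper1_tip (a point): Middle of the blade tip of that scraper, 127.5 along x from its origin. When fully home the front end of the handle (47.5 along x from the origin) stands against the block face, so the tip is 80 behind the mouth.
- scraper2: Flat scraper, 0.24 to 0.39 kg (None if absent), one of up to 4 alike, same either face up: wooden handle 95 long, 30 wide, 22 high; in its front end a steel blade 80 long, 36 wide (last 10: 26), 5 thick (tip 3), at mid height, level with the slots with the handle on the bed. Origin: middle of the handle; x to the blade tip. Balance point 28 along x.
- scraper2_tip (a point): Middle of the blade tip of that scraper, 127.5 along x from its origin. When fully home the front end of the handle (47.5 along x from the origin) stands against the block face, so the tip is 80 behind the mouth.
- scraper3: Flat scraper, 0.24 to 0.39 kg (None if absent), one of up to 4 alike, same either face up: wooden handle 95 long, 30 wide, 22 high; in its front end a steel blade 80 long, 36 wide (last 10: 26), 5 thick (tip 3), at mid height, level with the slots with the handle on the bed. Origin: middle of the handle; x to the blade tip. Balance point 28 along x.
- scraper3_tip (a point): Middle of the blade tip of that scraper, 127.5 along x from its origin. When fully home the front end of the handle (47.5 along x from the origin) stands against the block face, so the tip is 80 behind the mouth.
- mat: thin black rubber mat, 250 x 290 x 3 high, fixed, on which the scrapers lie at the start; origin at the centre of its underside
- screw (a joint): angle of the clamp screw (rad), grows clockwise seen from above, range -2.9 to 2.9. It moves the pointer 7 mm to the carrier's left (+y) for each rad clockwise. Stiffness: friction 0.05 N m; stays where it is left.
- screw_grip (a point): round black fluted knob of the clamp screw, upright on the carrier's top, 44 dia, 24 high (54 to 78 mm above the bench); this point is on its axis 66 mm above the bench, 80 mm behind the slot mouths
- pointer_tip (a point): tip of the small steel pointer on the carrier's top, in front of the knob; it slides along carrier y as the screw turns; axes as the carrier
- mark_line (a point): centre line of the fixed brass mark on the carrier's top, just in front of the pointer's track; axes as the carrier; the pointer is set when its tip is level with this line in y
- spray: bystander: green spray can, 64 dia x 190 high; to be left alone
- bearing: bystander: steel bearing ring, 72 dia x 22 high; to be left alone
- tube: bystander: white tube offcut standing up, 42 dia x 90 high; to be left alone
- mug: bystander: white mug, 80 dia x 90 high; to be left alone
Things that resemble listed ones, but are neither listed nor needed, are in the scene too. What is shaped like the scraper0 but purple is not meant.

How it is judged:
On the way, in this order (a step that is already met when the one before it is completed fails the run):
1. every scraper present is fully home in a slot (x of scraper0_tip in the frame of carrier between 0.074 and 0.09 m and z of scraper0_tip in the frame of carrier between 0.018 and 0.032 m and y of scraper0_tip in the frame of carrier between -0.18 and 0.18 m and x of scraper1_tip in the frame of carrier between 0.074 and 0.09 m and z of scraper1_tip in the frame of carrier between 0.018 and 0.032 m and y of scraper1_tip in the frame of carrier between -0.18 and 0.18 m and x of scraper2_tip in the frame of carrier between 0.074 and 0.09 m and z of scraper2_tip in the frame of carrier between 0.018 and 0.032 m and y of scraper2_tip in the frame of carrier between -0.18 and 0.18 m and x of scraper3_tip in the frame of carrier between 0.074 and 0.09 m and z of scraper3_tip in the frame of carrier between 0.018 and 0.032 m and y of scraper3_tip in the frame of carrier between -0.18 and 0.18 m), for 0.2 s.
2. the pointer stands opposite the mark (y of pointer_tip in the frame of mark_line between -0.002 and 0.002 m), for 0.3 s.
At the end, for the whole second after the job is handed in: Every scraper present lies at rest in a slot of its own with its blade tip at least 74 mm behind the mouth (the handle within 6 mm of the face), and the pointer tip is within 2 mm of the mark line along the carrier (all of step 1 and all of step 2 and linear speed of each of scraper0, scraper1, scraper2, scraper3 below 0.02 m/s); the robot touches nothing.
It fails at once if a bystander is shifted by more than 50 mm (distance of any of spray, bearing, tube, mug from where it was at the start of the episode above 0.05 m).
Of scraper0, scraper1, scraper2, scraper3 only 3 to 4 are there at a start; the rules pass over those that are not, and their reading is None.
At some moment in a run one of scraper0, scraper1, scraper2, scraper3 may be knocked a few centimetres aside while the robot is not near it.
Once in a run the grip may slacken for a moment while it holds something.
It also fails if it takes over 210 s, if anything falls off the work surface, if the arm or the gripper's body presses on something with over 40 N, if the wrist force passes 120 N, or if a joint passes its speed limit or range.

## Working session

There is one attempt and no reset: what is moved stays moved. The work goes in short steps, Python scripts to look and compute and a tool call to move; the robot and the scene stay as the last step left them, time stands still between calls to the robot, and variables do not carry over. Pictures are saved under pics/ and viewed, at most 14 in all, crops included, and the job is handed in when it is done.

Besides the shell and the picture viewer there is one more tool, called after "Call:" as name(argument=value, ...), one argument or row to a line, values as JSON. step_arm: Moves the arm, as the interface text tells. Its arguments: {"type":"object","properties":{"increments":{"type":"array"},"force":{"type":"number"}},"required":["increments"]}

```bash
mkdir -p pics; ls; python3 - <<'E'
from station import bot
import cv2,numpy as np
np.set_printoptions(precision=4,suppress=True)
o=bot.get_obs(); print(o)
for n in("scene","top"):
    c=bot.read_camera(n); cv2.imwrite(f"pics/{n}0.png",c["image"][:,:,::-1]); np.savez(f"pics/{n}0.npz",**c)
    print(n,c["camera_matrix"],c["R"],c["t"],-c["R"].T@c["t"])
E
```

```text
pics
{'t': 0.0, 'q': array([-1.2481,  0.4778,  0.0223,  1.5565, -0.0115,  1.1093, -0.0832]), 'joint_vel': array([ 0.001 , -0.0006, -0.0005,  0.0013, -0.0001, -0.0003, -0.0016]), 'joint_torque': array([  0.0005, -59.6437,   1.6075, -28.1213,   0.0124,   0.009 ,
        -0.    ]), 'eef_pos': array([0.2817, 0.6128, 0.2303]), 'tool_rot': array([-0.0001,  0.2138,  0.9769, -0.0009]), 'contact_force': array([-0.1688, -0.2588,  0.4821]), 'torque': array([-0.0618, -0.0209, -0.0028]), 'grasp_force': 0.0, 'gripper_width': 1.002351973181233}
scene [[402.1655   0.     327.3131]
 [  0.     402.1655 202.7641]
 [  0.       0.       1.    ]] [[-0.006   0.9998 -0.0194]
 [ 0.5594 -0.0127 -0.8288]
 [-0.8289 -0.0158 -0.5592]] [ 0.0969 -0.2482  1.5857] [ 1.4538 -0.075   0.6829]
top [[409.3533   0.     316.0961]
 [  0.     409.3533 199.8557]
 [  0.       0.       1.    ]] [[ 0.0111 -0.9999  0.0128]
 [-0.9982 -0.0118 -0.0581]
 [ 0.0583 -0.0121 -0.9982]] [-0.1198  0.5137  1.2484] [ 0.4414 -0.0986  1.2776]
```

View pics/top0.png

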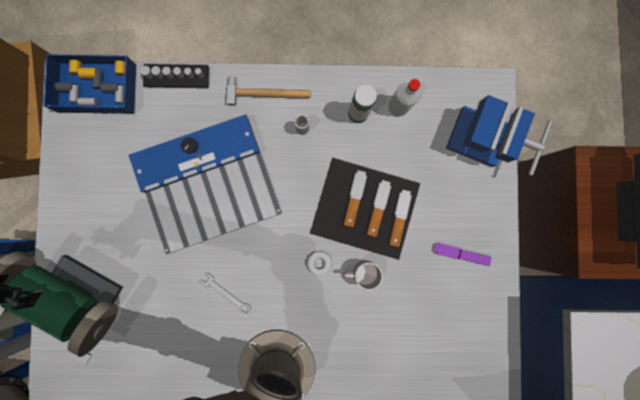

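View pics/scene0.png

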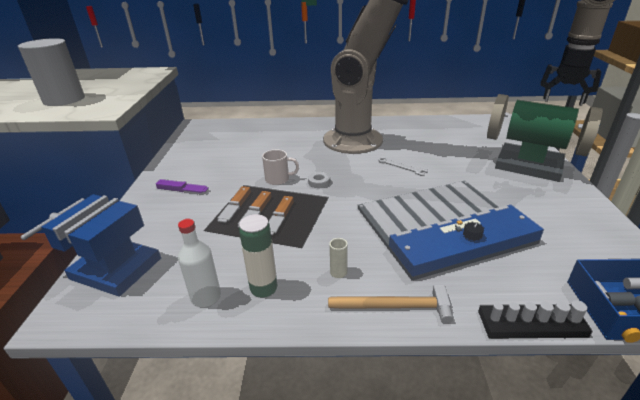

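Candidates for the scrapers, by top-view pixel: three orange-handled ones on the black mat at (355,197), (379,207) and (401,217), which I choose. The purple one at (462,254) lies off the mat and is excluded, and the hammer at (270,93) is not a scraper. The blue carrier is near (195,155), its knob at (190,145). The blue bin and the vise are also blue and must be told apart from it.

```bash
cat > h.py <<'E'
import numpy as np,cv2
from station import bot
from scipy.spatial.transform import Rotation as Ro
np.set_printoptions(precision=4,suppress=True)
def load(n): return dict(np.load(f"pics/{n}.npz"))
def shot(n,name):
    c=bot.read_camera(n); cv2.imwrite(f"pics/{name}.png",c["image"][:,:,::-1]); np.savez(f"pics/{name}.npz",**c); return c
def ray(c,uv,fish=False):
    K=c["camera_matrix"]; x=(uv[0]-K[0,2])/K[0,0]; y=(uv[1]-K[1,2])/K[1,1]
    if fish:
        r=np.hypot(x,y); d=np.array([np.sin(r)*x/r,np.sin(r)*y/r,np.cos(r)]) if r>1e-9 else np.array([0,0,1.])
    else: d=np.array([x,y,1.])
    d=c["R"].T@d; return -c["R"].T@c["t"],d/np.linalg.norm(d)
def onz(c,uv,z,fish=False):
    o,d=ray(c,uv,fish); return (o+d*(z-o[2])/d[2])
def tri(c1,u1,c2,u2,f1=False,f2=False):
    o1,d1=ray(c1,u1,f1);o2,d2=ray(c2,u2,f2)
    s=np.linalg.lstsq(np.c_[d1,-d2],o2-o1,rcond=None)[0]; a=o1+s[0]*d1;b=o2+s[1]*d2
    return (a+b)/2,np.linalg.norm(a-b)
def proj(c,X,fish=False):
    p=c["R"]@np.asarray(X)+c["t"];K=c["camera_matrix"]
    if fish:
        n=np.hypot(p[0],p[1]);r=np.arctan2(n,p[2]);q=p[:2]/n*r
    else:q=p[:2]/p[2]
    return q*K[0,0]+K[:2,2]
def blobs(c,lo,hi,amin=40,box=None):
    h=cv2.cvtColor(c["image"],cv2.COLOR_RGB2HSV); m=cv2.inRange(h,lo,hi)
    if box: mm=np.zeros_like(m);mm[box[1]:box[3],box[0]:box[2]]=1;m*=mm
    cs=cv2.findContours(m,cv2.RETR_EXTERNAL,cv2.CHAIN_APPROX_NONE)[0]
    return [k for k in cs if cv2.contourArea(k)>amin]
def cen(k): M=cv2.moments(k);return np.array([M['m10'],M['m01']])/M['m00']
def go(pos,yaw=None):
    "print tool-frame mm/deg to reach TCP pos (None keeps), tool x axis at world yaw, pointing down"
    o=bot.get_obs();q=o["tool_rot"];R=Ro.from_quat(q[[1,2,3,0]]);p=o["eef_pos"]
    d=R.inv().apply(np.array(pos)-p)*1e3
    if yaw is None: x=R.as_matrix()[:,0];yaw=np.arctan2(x[1],x[0])
    T=Ro.from_matrix(np.c_[[np.cos(yaw),np.sin(yaw),0],[np.sin(yaw),-np.cos(yaw),0],[0,0,-1]])
    a=np.degrees((R.inv()*T).as_rotvec())
    print("t",o["t"],"pos",p,"yaw",np.degrees(np.arctan2(*R.as_matrix()[1::-1,0])),"F",o["contact_force"],"grip",o["gripper_width"],o["grasp_force"],"q7",o["q"][6])
    print("MOVE",d.round(1),a.round(2)); return d,a
E
python3 - <<'E'
from h import *
T=load("top0");S=load("scene0")
for n,c in(("T",T),("S",S)):
    print(n,"orange")
    for k in blobs(c,(5,120,80),(20,255,255),40):
        r=cv2.minAreaRect(k);print(cen(k),cv2.contourArea(k),r, onz(c,cen(k),.025))
    print("blue")
    for k in blobs(c,(100,150,60),(125,255,255),1500):
        r=cv2.approxPolyDP(k,4,True)[:,0];print(cv2.contourArea(k),r.tolist())
E
python3 -c "
import cv2
a=cv2.imread('pics/top0.png')[95:285,110:430];a=cv2.resize(a,None,fx=2.5,fy=2.5,interpolation=2);cv2.imwrite('pics/crop1.png',a)"
```

```text
T orange
[396.9298 232.063 ] 256.5 ((396.8235778808594, 232.2058868408203), (10.429031372070312, 27.649059295654297), 14.03624439239502) [ 0.4188 -0.3622  0.025 ]
[374.8528 222.1203] 260.5 ((374.86920166015625, 222.1461639404297), (10.524696350097656, 27.89044189453125), 15.255120277404785) [ 0.4484 -0.2944  0.025 ]
[351.4412 212.3327] 256.5 ((351.5000305175781, 212.50001525878906), (10.429031372070312, 27.891597747802734), 14.03624439239502) [ 0.4775 -0.2225  0.025 ]
[631.7736 150.663 ] 92.0 ((632.0, 152.0), (10.0, 14.0), 90.0) [ 0.6798 -1.0964  0.025 ]
[591.8671 224.6656] 2314.0 ((607.3171997070312, 211.50445556640625), (132.49717712402344, 60.542964935302734), 88.60282135009766) [ 0.448  -0.9643  0.025 ]
[273.558   92.6806] 336.0 ((272.4651794433594, 92.57952880859375), (73.05876159667969, 5.835673809051514), 1.8476102352142334) [0.8467 0.0222 0.025 ]
[82.8471 70.8577] 78.5 ((83.52691650390625, 70.63031005859375), (22.67369270324707, 13.678730010986328), 25.201122283935547) [0.9065 0.6137 0.025 ]
[ 30.8622 105.818 ] 1105.5 ((28.433536529541016, 100.02229309082031), (117.8130187988
[... 2367 characters left out ...]
[408, 0], [377, 60]]
14935.5 [[67, 0], [80, 39], [90, 47], [98, 43], [87, 4], [93, 6], [103, 45], [114, 40], [129, 44], [120, 6], [125, 0], [140, 46], [156, 47], [149, 50], [156, 54], [154, 50], [160, 49], [168, 60], [155, 5], [162, 0], [177, 54], [172, 59], [179, 62], [175, 65], [183, 61], [188, 71], [188, 63], [200, 73], [205, 69], [228, 78], [250, 73], [257, 80], [261, 73], [266, 78], [278, 72], [277, 76], [290, 78], [288, 73], [295, 77], [297, 72], [310, 80], [325, 77], [328, 83], [330, 60], [343, 47], [367, 1], [344, 0], [344, 42], [339, 45], [335, 0], [308, 6], [306, 44], [301, 0], [271, 0], [277, 51], [272, 57], [267, 52], [263, 0], [235, 0], [242, 41], [238, 47], [232, 43], [228, 0]]
```

View pics/crop1.png

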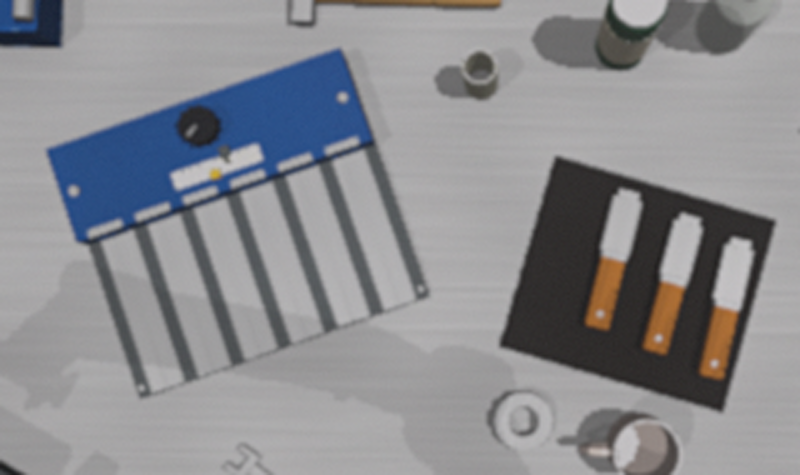

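```bash
python3 - <<'E'
from h import *
T=load("top0");S=load("scene0")
for a,b in(((396.9,232.1),(240.4,193.5)),((374.9,222.1),(260.8,198.5)),((351.4,212.3),(283.9,203.5))): print("handle",tri(T,a,S,b))
fl,fr,rr,rl=[onz(T,p,.048) for p in((142,191),(258.8,152.2),(246.4,114.6),(128.8,155))]
print(fl,fr,rr,rl,np.linalg.norm(fl-fr),np.linalg.norm(fr-rr))
nl,nr=[onz(T,p,.014) for p in((167.2,253.8),(281.2,213))];print("bed",nl,nr,np.linalg.norm(nl-nr))
y=(fl-fr+nl-nr+rl-rr)[:2];y/=np.linalg.norm(y);x=np.array([y[1],-y[0]]);print("x",x,np.degrees(np.arctan2(x[1],x[0])))
print("mouth mid",(fl+fr)/2, "from bed",(nl+nr)[:2]/2+.2*x,"from rear",(rl+rr)[:2]/2-.12*x)
for k in blobs(T,(0,0,150),(180,60,255),100,(330,160,420,260)):
    r=cv2.minAreaRect(k);print("blade",cen(k),onz(T,cen(k),.0165),cv2.contourArea(k))
for n,p in(("spray",(362,103)),("bearing",(319,263)),("tube",(302,124)),("mug",(367,273))):print(n,onz(T,p,.03))
c=shot("wrist","w0");print(c["camera_matrix"],-c["R"].T@c["t"],c["R"])
go([.6,.2,.3],0)
E
```

```text
handle (array([ 0.4184, -0.3614,  0.0229]), np.float64(0.0022573590884983562))
handle (array([ 0.4484, -0.294 ,  0.0231]), np.float64(0.0015929549702345138))
handle (array([ 0.4776, -0.2218,  0.0237]), np.float64(0.0014654856036033965))
[0.5336 0.4085 0.048 ] [0.6555 0.0614 0.048 ] [0.7702 0.1012 0.048 ] [0.6418 0.4519 0.048 ] 0.36789697806962035 0.12145097488648161
bed [0.3447 0.3391 0.014 ] [ 0.4733 -0.0068  0.014 ] 0.36898152347285473
x [0.94   0.3413] 19.954318675714962
mouth mid [0.5945 0.2349 0.048 ] from bed [0.597  0.2344] from rear [0.5932 0.2356]
blade [350.4137 252.6107] [ 0.3542 -0.2209  0.0165] 539.0
blade [412.653  236.3202] [ 0.4061 -0.4125  0.0165] 647.5
blade [403.0425 204.4034] [ 0.5041 -0.3829  0.0165] 266.5
blade [382.1718 194.8073] [ 0.5331 -0.3182  0.0165] 262.0
blade [358.0595 184.9877] [ 0.5627 -0.2433  0.0165] 257.5
blade [394.9029 167.0801] [ 0.62   -0.3577  0.0165] 767.5
spray [ 0.8167 -0.2527  0.03  ]
bearing [ 0.3229 -0.1246  0.03  ]
tube [ 0.7481 -0.0676  0.03  ]
mug [ 0.2943 -0.2702  0.03  ]
[[309.7069   0.     319.6056]
 [  0.     309.7069 201.492 ]
 [  0.       0.       1.    ]] [0.2053 0.6468 0.3728] [[ 0.4166  0.9091 -0.0027]
 [ 0.8601 -0.3932  0.3249]
 [ 0.2943 -0.1377 -0.9458]]
t 0.15 pos [0.2817 0.6129 0.2306] yaw 155.3165271644339 F [0.5786 1.4497 0.0099] grip 0.9991768288141848 0.0 q7 -0.08312616662619313
MOVE [-461.7 -242.4  -69.1] [ -0.02   0.11 155.32]
```

```bash
python3 -c "
from h import *
go([.52,.2,.32],np.radians(20))"
```

```text
t 0.15 pos [0.2817 0.6129 0.2306] yaw 155.3165271644339 F [0.5786 1.4497 0.0099] grip 0.9991768288141848 0.0 q7 -0.08312616662619313
MOVE [-389.  -275.8  -89. ] [ -0.03   0.1  135.32]
```

Call:
step_arm(
  increments=[
    [[1, 0, 0, -60, 0, 0, 0], [1, -40, -28, -89, 0, 0, 7], [1, -80, -55, -89, 0, 0, 14], [1, -120, -83, -89, 0, 0, 21], [1, -160, -110, -89, 0, 0, 28], [1, -195, -138, -89, 0, 0, 35], [1, -230, -165, -89, 0, 0, 42], [1, -270, -193, -89, 0, 0, 49], [1, -310, -220, -89, 0, 0, 56], [1, -345, -247, -89, 0, 0, 63]],
  ],
)

```text
t: 0.98
eef_pos: [0.4621, 0.2977, 0.3202]
tool_rot: [-0.0, 0.695, 0.719, 0.0]
contact_force: [1.4, 1.1, 0.7]
gripper_width: 0.999
grasp_force: 0.0
```

```bash
python3 -c "
from h import *
go([.52,.2,.32],np.radians(20))"
```

```text
t 0.9833 pos [0.4621 0.2977 0.3202] yaw 91.97521495154835 F [1.4335 1.0911 0.6569] grip 0.9991604082002941 0.0 q7 -0.5777020816441956
MOVE [-99.6  54.5   0.2] [-0.01 -0.01 71.98]
```

Call:
step_arm(
  increments=[
    [[1, -20, 11, 0, 0, 0, 14], [1, -40, 22, 0, 0, 0, 21], [1, -60, 33, 0, 0, 0, 28], [1, -80, 44, 0, 0, 0, 36], [1, -100, 54, 0, 0, 0, 43], [1, -100, 54, 0, 0, 0, 50], [1, -100, 54, 0, 0, 0, 57], [1, -100, 54, 0, 0, 0, 64], [1, -100, 54, 0, 0, 0, 72], [1, -100, 54, 0, 0, 0, 72]],
  ],
)

```text
t: 1.82
eef_pos: [0.5194, 0.2019, 0.32]
tool_rot: [0.0, 0.984, 0.177, -0.0]
contact_force: [-0.1, -0.3, 0.4]
gripper_width: 1.003
grasp_force: 0.0
```

```bash
python3 -c "
from h import *
c=shot('wrist','w1');print(-c['R'].T@c['t'])
go([.44,.13,.32],np.radians(20))"
```

```text
[0.5981 0.2297 0.4623]
t 1.8667 pos [0.5194 0.2019 0.3199] yaw 19.921910772274163 F [-0.3342 -0.5849  0.8628] grip 0.9995123843740741 0.0 q7 -1.5666628221358734
MOVE [-99.1  40.6  -0. ] [ 0.    0.04 -0.08]
```

View pics/w1.png

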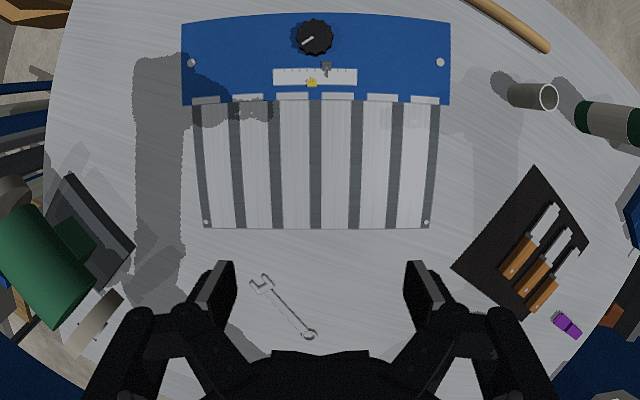

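The wrist view shows the carrier square on. The knob is at (314,37), the pointer tip about (326,67), the gold mark (312,82), the bed screws at (206,222) and (427,222), and the block's front corners at (181,105) and (450,106). I'll take a second place for heights, nearer the mat.

Call:
step_arm(
  increments=[
    [[1, 10, 40, 0, 0, 0, 0], [1, 20, 80, 0, 0, 0, 0], [1, 30, 110, 0, 0, 0, 0], [1, 30, 110, 0, 0, 0, 0]],
  ],
)

```text
t: 2.2
eef_pos: [0.5893, 0.102, 0.3205]
tool_rot: [0.002, 0.984, 0.177, 0.001]
contact_force: [-0.4, -0.0, 0.0]
gripper_width: 0.998
grasp_force: 0.0
```

```bash
python3 - <<'E'
from h import *
c=shot('wrist','w2');A=load('w1')
for n,c in(("w1",A),("w2",c)):
    print(n,-c['R'].T@c['t'])
    for k in blobs(c,(100,120,60),(125,255,255),3000): print("blue",cv2.contourArea(k),cv2.approxPolyDP(k,3,True)[:,0].tolist())
    for k in blobs(c,(20,100,100),(35,255,255),5,(150,0,480,160)): print("gold",cen(k))
    for k in blobs(c,(0,0,0),(180,255,60),400,(150,0,480,90)): print("knob?",cen(k),cv2.boundingRect(k))
    for k in blobs(c,(5,120,80),(20,255,255),40,(430,150,640,340)): print("orange",cen(k),cv2.minAreaRect(k))
E
python3 -c "
import cv2
a=cv2.imread('pics/w2.png');cv2.imwrite('pics/w2v.png',a)"
```

```text
w1 [0.5981 0.2297 0.4623]
blue 21085.0 [[182, 24], [183, 105], [191, 104], [194, 96], [219, 94], [221, 102], [231, 102], [233, 93], [262, 92], [264, 99], [272, 100], [276, 91], [309, 92], [309, 99], [320, 99], [322, 91], [353, 91], [354, 99], [366, 99], [367, 92], [397, 93], [398, 101], [409, 101], [409, 95], [439, 96], [439, 104], [449, 102], [449, 23], [375, 14], [281, 13]]
gold [311.0904  82.4096]
knob? [314.0596  37.2183] (295, 18, 39, 39)
orange [613.4499 314.7392] ((611.4459228515625, 316.6756591796875), (12.903488159179688, 26.388214111328125), 35.53767776489258)
orange [543.5128 296.7301] ((543.4763793945312, 296.84320068359375), (6.914608955383301, 37.73794174194336), 40.815086364746094)
orange [533.4602 279.744 ] ((533.40576171875, 279.8570861816406), (8.407991409301758, 40.80878448486328), 41.3477783203125)
orange [519.5316 259.7353] ((519.4495239257812, 259.862548828125), (10.069149017333984, 44.16865539550781), 38.884498596191406)
w2 [0.6676 0.1304 0.463 ]
blue 19539.0 [[366, 37], [237, 38], [115, 58], [118, 132], [125, 132], [127, 125], [147, 123], [148, 130], [156, 129], [157, 122], [182, 120], [183, 126], [193, 126], [192, 120], [221, 117], [222, 124], [233, 124], [234, 116], [263, 115], [264, 122], [276, 122], [277, 115], [308, 114], [310, 122], [321, 122], [322, 114], [352, 114], [355, 123], [364, 123]]
gold [223.2524 109.0143]
knob? [221.8735  65.6715] (203, 48, 39, 36)
orange [591.8889 326.5768] ((590.8280639648438, 327.85504150390625), (17.20785140991211, 32.37730407714844), 58.570438385009766)
orange [507.7623 303.7896] ((507.739990234375, 304.17999267578125), (8.199999809265137, 9.800000190734863), 36.869895935058594)
orange [484.4993 296.937 ] ((484.0005187988281, 297.5222473144531), (10.022727012634277, 40.27942657470703), 43.72697067260742)
orange [464.9569 277.5746] ((464.6514892578125, 277.87335205078125), (11.62104606628418, 44.1119270324707), 41.347782135009766)
```

View pics/w2.png

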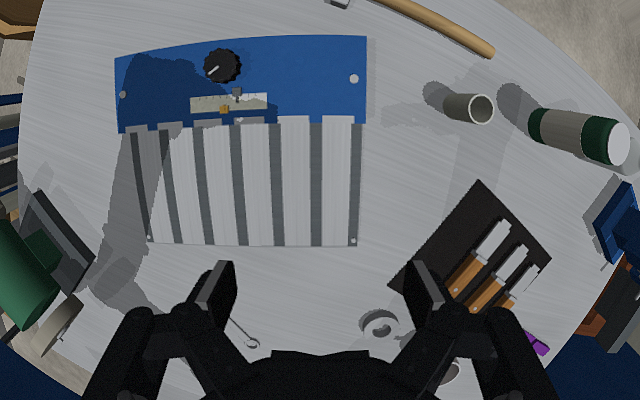

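The second view has the front corners near (118,133) and (365,123), the knob at (222,66) and the gold mark at (223,109). I'll triangulate the carrier from these two places.

```bash
python3 - <<'E'
from h import *
A=load('w1');B=load('w2')
pts=dict(fl=((183,105),(118,132.5)),fr=((449.5,103.5),(365,124)),rr=((449,23),(366.5,37)),rl=((182,24),(115,58)),knob=((314,37.2),(221.9,65.7)),gold=((311.1,82.4),(223.3,109)),ptr=((326,67),(237,93)),scl=((191.5,63),(123,95)),scr=((440,62.5),(354,79)),bedl=((206,222),(150,238)),bedr=((427,222),(353,240)))
P={}
for n,(a,b) in pts.items():
    p,e=tri(A,a,B,b,True,True);P[n]=p;print(n,p,e)
# label left/right edges at front -> slot centres, view1 on z=.048
for cam,rows in((A,[(191,219,99),(231,262,97),(272,309,96),(320,353.5,95.5),(366,397.5,96.5),(409,439,98.5)]),(B,[(125,147.5,128),(156,182.5,125),(193,221.5,121.5),(233,263.5,119.5),(276,308.5,118),(321,353,118)])):
    L=np.array([(onz(cam,(a,v),.048,True)+onz(cam,(b,v),.048,True))/2 for a,b,v in rows]);print(L)
    f=np.polyfit(np.arange(6),L[:,0],1),np.polyfit(np.arange(6),L[:,1],1);d=np.array([f[0][0],f[1][0]])
    print("pitch",np.linalg.norm(d),"x dir deg",np.degrees(np.arctan2(d[1],d[0]))+90,"mid",f[0]@[2.5,1],f[1]@[2.5,1])
x=np.array([np.cos(np.radians(20)),np.sin(np.radians(20))])
y=(P['fl']-P['fr']+P['scl']-P['scr']+P['bedl']-P['bedr'])[:2];print("yaw",np.degrees(np.arctan2(y[1],y[0]))-90,"mid",(P['fl']+P['fr'])/2)
E
```

```text
fl [0.5317 0.4088 0.0499] 0.0011503027130113145
fr [0.6596 0.0623 0.0553] 0.003249897636348943
rr [0.7719 0.1008 0.0425] 0.00183783193429187
rl [0.6419 0.4513 0.0459] 0.0003298468749638016
knob [0.6696 0.2637 0.0656] 0.00039102935759595435
gold [0.6138 0.2473 0.0511] 0.00017421343199304097
ptr [0.64   0.2363 0.0485] 0.0002820277111060827
scl [0.591  0.4139 0.0507] 0.000616982558714419
scr [0.7091 0.0958 0.0493] 8.14512638425639e-05
bedl [0.3486 0.3396 0.0067] 0.0024149934009522213
bedr [0.4831 0.003  0.0225] 0.0010994375267994693
[[0.5482 0.3794 0.048 ]
 [0.5679 0.3229 0.048 ]
 [0.5879 0.2669 0.048 ]
 [0.6095 0.2098 0.048 ]
 [0.6309 0.1535 0.048 ]
 [0.6524 0.0978 0.048 ]]
pitch 0.060124420037914204 x dir deg 20.342319856146844 mid 0.599477298093083 0.23838144245956272
[[0.5478 0.3778 0.048 ]
 [0.5679 0.3224 0.048 ]
 [0.5898 0.2659 0.048 ]
 [0.6103 0.2101 0.048 ]
 [0.6315 0.1539 0.048 ]
 [0.6521 0.098  0.048 ]]
pitch 0.059791129327806565 x dir deg 20.500774755400798 mid 0.5998980431840012 0.23800771330727077
yaw 20.810547052615618 mid [0.5957 0.2355 0.0526]
```

```bash
python3 - <<'E'
from h import *
A=load('w1')
for uv in((519.5,259.7),(533.5,279.7),(543.5,296.7)):print(onz(A,uv,.024,True))
go([.489,-.225,.2],np.radians(-14))
E
```

```text
[ 0.4786 -0.2246  0.024 ]
[ 0.4494 -0.2969  0.024 ]
[ 0.4194 -0.364   0.024 ]
t 2.25 pos [0.5879 0.1053 0.3202] yaw 20.470056447904508 F [-0.1712 -0.0922 -0.2629] grip 1.002141601328282 0.0 q7 -1.3068572074987006
MOVE [-208.2  274.6  120.8] [ 0.12 -0.03 34.47]
```

Call:
step_arm(
  increments=[
    [[0.4, -23, 30, 10, 0, 0, 4], [0.4, -46, 60, 25, 0, 0, 8], [0.4, -70, 92, 40, 0, 0, 12], [0.4, -93, 122, 54, 0, 0, 16], [0.4, -116, 153, 67, 0, 0, 20], [0.4, -140, 183, 80, 0, 0, 24], [0.4, -163, 214, 94, 0, 0, 28], [0.4, -186, 244, 107, 0, 0, 32], [0.4, -208, 275, 121, 0, 0, 34.5], [0.4, -208, 275, 121, 0, 0, 34.5]],
  ],
)

```text
t: 3.08
eef_pos: [0.4844, -0.2274, 0.1975]
tool_rot: [0.001, 0.992, -0.125, -0.002]
contact_force: [-0.9, -0.6, 0.3]
gripper_width: 0.703
grasp_force: 0.0
```

```bash
python3 - <<'E'
from h import *
c=shot('wrist','w3')
for k in blobs(c,(5,120,80),(20,255,255),100): 
    r=cv2.minAreaRect(k);b=cv2.boxPoints(r);print("orange",cen(k),onz(c,cen(k),.025,True),cv2.contourArea(k));print(np.array([onz(c,p,.025,True)[:2] for p in b]).tolist())
for k in blobs(c,(0,0,140),(180,60,255),300,(150,0,600,300)): print("blade?",cen(k),cv2.contourArea(k),onz(c,cen(k),.0165,True))
go([.489,-.225,.2],np.radians(-14))
E
```

```text
orange [447.1109 203.1691] [ 0.4212 -0.3645  0.025 ] 1511.5
[[0.3823523458982734, -0.3406260528620907], [0.46562474538279214, -0.36014429302696194], [0.4562529736658934, -0.3886888213171671], [0.369868288898331, -0.37100080913462796]]
orange [387.6165 192.629 ] [ 0.451  -0.2974  0.025 ] 1869.5
[[0.41207596152352716, -0.27196419219237644], [0.4946014950972155, -0.2941783123128753], [0.48595417740215324, -0.3223901062771196], [0.40136500552204646, -0.30214218217304323]]
orange [316.9274 183.4861] [ 0.4796 -0.2256  0.025 ] 2003.0
[[0.5219690824054743, -0.22178281784364529], [0.5148520843439066, -0.249554508953313], [0.43306759124543875, -0.2296823864774655], [0.4407316220684024, -0.19973114537929637]]
orange [628.3899  70.6137] [ 0.546 -0.723  0.025] 1245.5
[[0.6547957167238695, -0.7143293078493433], [0.6644541842986941, -0.8050970259840928], [0.3919688563138675, -0.7521795309016006], [0.40776085685508656, -0.666612754940603]]
blade? [315.8236 273.4116] 3299.5 [ 0.3671 -0.1952  0.0165]
blade? [194.3252 261.2186] 5234.5 [ 0.418  -0.048   0.0165]
blade? [450.9848 124.8838] 1903.0 [ 0.5073 -0.385   0.0165]
blade? [391.5802 110.2895] 2298.5 [ 0.536  -0.3208  0.0165]
blade? [315.9656 102.2235] 2673.0 [ 0.562  -0.2457  0.0165]
blade? [427.7807 118.308 ] 61562.5 [ 0.5196 -0.3589  0.0165]
t 3.1333 pos [ 0.4864 -0.2241  0.1981] yaw -14.088387753706954 F [-0.4611 -0.3367 -0.604 ] grip 0.6978713567352085 0.0 q7 -1.1674161913131509
MOVE [ 2.8  0.2 -1.9] [ 0.07  0.15 -0.09]
```

View pics/w3.png

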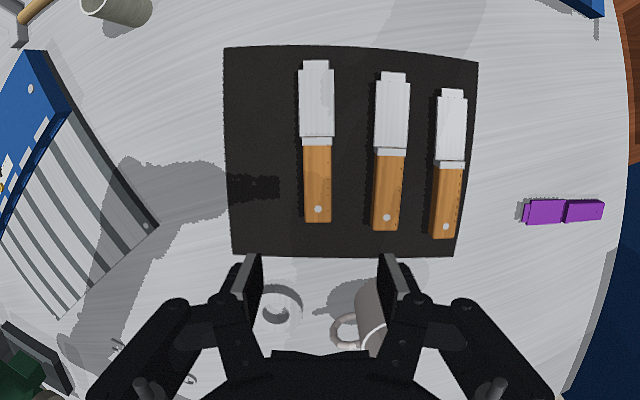

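The close view confirms three orange scrapers on the mat, with handles at (317,183), (388,193) and (447,203). The purple decoy is off the mat at (563,211). I'll take the left one first.

Call:
step_arm(
  increments=[
    [[0.4, 7.5, 2.7, 40, 0, 0, -0.4], [0.4, 7.5, 2.7, 80, 0, 0, -0.4], [0.4, 7.5, 2.7, 120, 0, 0, -0.4], [0.4, 7.5, 2.7, 155, 0, 0, -0.4], [0.4, 7.5, 2.7, 175, 0, 0, -0.4], [0.4, 7.5, 2.7, 186, 0, 0, -0.4], [0.4, 7.5, 2.7, 191, 0, 0, -0.4], [0.4, 7.5, 2.7, 191, 0, 0, -0.4]],
  ],
  force=60,
)

```text
t: 3.8
eef_pos: [0.4963, -0.2245, 0.008]
tool_rot: [-0.0, 0.993, -0.116, -0.0]
contact_force: [-0.1, 0.3, 0.5]
gripper_width: 0.697
grasp_force: 0.0
```

Call:
step_arm(
  increments=[
    [[-0.6, 0, 0, 0, 0, 0, 0], [-0.6, 0, 0, 0, 0, 0, 0], [-0.6, 0, 0, 0, 0, 0, 0], [-0.6, 0, 0, 0, 0, 0, 0], [-0.6, 0, 0, 0, 0, 0, 0], [-0.6, 0, 0, 0, 0, 0, 0]],
  ],
  force=60,
)

```text
t: 4.3
eef_pos: [0.4971, -0.2262, 0.01]
tool_rot: [0.0, 0.993, -0.117, 0.002]
contact_force: [-0.7, -0.3, 6.3]
gripper_width: 0.328
grasp_force: 59.5
```

Call:
step_arm(
  increments=[
    [[-0.6, 0, 0, -20, 0, 0, 0], [-0.6, 0, 0, -60, 0, 0, 0], [-0.6, 0, 0, -100, 0, 0, 0], [-0.6, 0, 0, -100, 0, 0, 0]],
  ],
)

```text
t: 4.63
eef_pos: [0.4995, -0.2279, 0.115]
tool_rot: [0.001, 0.993, -0.117, 0.005]
contact_force: [1.5, -0.9, -2.7]
gripper_width: 0.335
grasp_force: 60.7
```

```bash
cat >> h.py <<'E'
C0=np.array([.5955,.236]);CY=np.radians(20.4);ux=np.array([np.cos(CY),np.sin(CY)]);uy=np.array([-ux[1],ux[0]])
def car(x,y,z): return [*(C0+x*ux+y*uy),z]
def incar(p): d=np.asarray(p)[:2]-C0; return np.array([d@ux,d@uy])
def hold(name):
    c=shot('wrist',name)
    for k in blobs(c,(5,120,80),(20,255,255),300):
        m=cen(k);p=onz(c,m,bot.get_obs()["eef_pos"][2]+.017,True);t=bot.get_obs()["eef_pos"]
        if np.linalg.norm(p[:2]-t[:2])<.06: print("held",m,p,cv2.minAreaRect(k))
E
python3 - <<'E'
from h import *
go(car(-.139,-.150,.11),CY)
E
```

```text
t 4.6333 pos [ 0.4995 -0.2279  0.115 ] yaw -13.461117294326193 F [ 1.4943 -0.9346 -2.7228] grip 0.33543121401665643 60.70581078529358 q7 -1.0439176961316299
MOVE [ -46.5 -271.5    4.4] [  0.2   -0.61 -33.86]
```

Call:
step_arm(
  increments=[
    [[-0.6, -5, -25, 0, 0, 0, -3], [-0.6, -10, -60, 0, 0, 0, -7], [-0.6, -16, -95, 0, 0, 0, -11], [-0.6, -22, -130, 0, 0, 0, -16], [-0.6, -29, -165, 0, 0, 0, -21], [-0.6, -35, -200, 0, 0, 0, -26], [-0.6, -41, -235, 2, 0, 0, -30], [-0.6, -46.5, -260, 4, 0, 0, -33], [-0.6, -46.5, -271.5, 4, 0, -0.6, -34], [-0.6, -46.5, -271.5, 4, 0, -0.6, -34]],
  ],
)

```text
t: 5.47
eef_pos: [0.5141, 0.0531, 0.1044]
tool_rot: [-0.001, 0.983, 0.182, -0.005]
contact_force: [0.2, 0.3, -2.9]
gripper_width: 0.334
grasp_force: 60.6
```

```bash
python3 - <<'E'
from h import *
hold('h1')
go(car(-.139,-.150,.022),CY)
E
```

```text
held [319.2567 293.0878] [0.5073 0.0493 0.1214] ((321.0, 295.0), (120.0, 60.0), 90.0)
t 5.5167 pos [0.5139 0.0504 0.1044] yaw 20.714704905214564 F [ 0.6715 -0.7433 -2.4233] grip 0.33338691966249223 60.62092423439026 q7 -1.0892107013713703
MOVE [ 2.9  4.8 82.4] [-0.17  0.52  0.31]
```

View pics/h1.png

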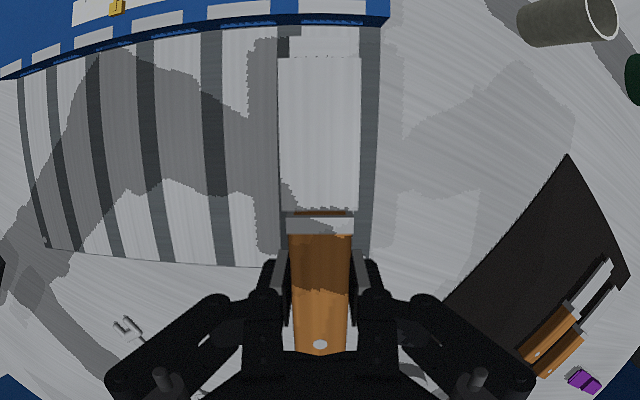

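The scraper is held centred, with its blade pointing up the image to (319,60) over the right-hand track. I'll lower it.

Call:
step_arm(
  increments=[
    [[-0.6, 3, 4.8, 20, 0, 0.5, 0.3], [-0.6, 3, 4.8, 50, 0, 0.5, 0.3], [-0.6, 3, 4.8, 70, 0, 0.5, 0.3], [-0.6, 3, 4.8, 78, 0, 0.5, 0.3], [-0.6, 3, 4.8, 82, 0, 0.5, 0.3], [-0.6, 3, 4.8, 82, 0, 0.5, 0.3]],
  ],
)

```text
t: 6.02
eef_pos: [0.517, 0.0442, 0.0222]
tool_rot: [-0.001, 0.985, 0.175, -0.001]
contact_force: [0.0, 0.6, -3.0]
gripper_width: 0.33
grasp_force: 60.6
```

```bash
python3 - <<'E'
from h import *
hold('h2')
print(incar(bot.get_obs()["eef_pos"]))
go(car(-.034,-.150,.0225),CY)
E
python3 -c "
import cv2
a=cv2.imread('pics/h2.png')[0:330,120:520];cv2.imwrite('pics/h2c.png',cv2.resize(a,None,fx=1.8,fy=1.8))"
```

```text
held [319.5091 293.1939] [0.5106 0.0404 0.0398] ((321.79217529296875, 294.6490478515625), (120.63687896728516, 61.05159378051758), 88.72696685791016)
[-0.1396 -0.1521]
t 6.0667 pos [0.5177 0.0447 0.0228] yaw 20.18533798738673 F [-0.1503 -0.6363 -2.792 ] grip 0.3303517986854333 60.636595487594604 q7 -0.9853712194101714
MOVE [105.6  -2.5   0.3] [-0.13  0.02 -0.21]
```

View pics/h2c.png

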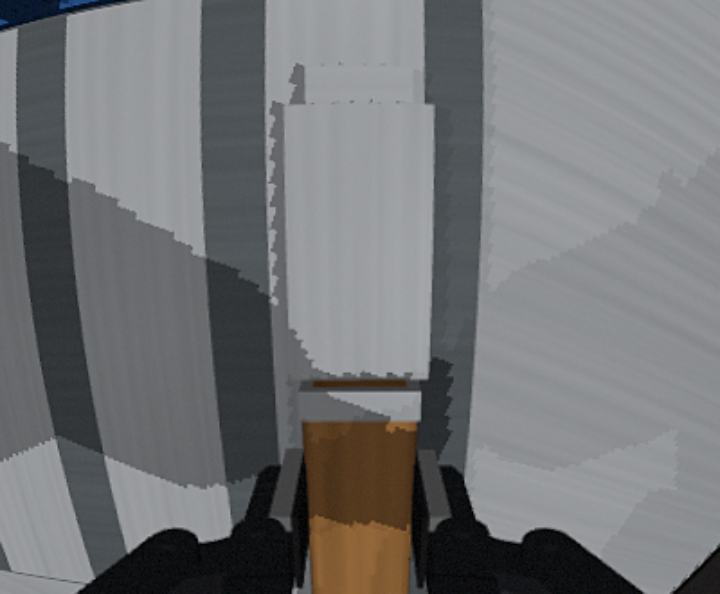

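The blade centre is at crop x 360 and the track centre about 347, so the blade is about 3 mm right of the slot axis. I'll correct this and slide in.

Call:
step_arm(
  increments=[
    [[-0.6, 0, -3, 0, 0, 0, -0.5], [-0.6, 0, -3, 0, 0, 0, -0.5], [-0.6, 10, -3.1, 0, 0, 0, -0.5], [-0.6, 20, -3.2, 0, 0, 0, -0.5], [-0.6, 30, -3.3, 0, 0, 0, -0.5], [-0.6, 40, -3.4, 0, 0, 0, -0.5], [-0.6, 50, -3.5, 0, 0, 0, -0.5], [-0.6, 50, -3.5, 0, 0, 0, -0.5], [-0.6, 50, -3.5, 0, 0, 0, -0.5]],
  ],
)

```text
t: 6.82
eef_pos: [0.5634, 0.0668, 0.0219]
tool_rot: [-0.001, 0.984, 0.181, -0.001]
contact_force: [-1.2, -0.7, -1.9]
gripper_width: 0.332
grasp_force: 65.5
```

```bash
sed -i 's/^C0=.*CY=np.radians(20.4)/C0=np.array([.5951,.2371]);CY=np.radians(20.6)/; s/CY=np.radians(20.4)/CY=np.radians(20.6)/' h.py; python3 - <<'E'
from h import *
print(CY);c=shot('wrist','h3')
print(incar(bot.get_obs()["eef_pos"]))
go(car(-.034,-.150,.0225),CY)
E
python3 -c "
import cv2
a=cv2.imread('pics/h3.png')[0:330,120:520];cv2.imwrite('pics/h3c.png',cv2.resize(a,None,fx=1.8,fy=1.8))"
```

```text
0.3595378259108319
[-0.0905 -0.1484]
t 6.8667 pos [0.5626 0.0664 0.0218] yaw 20.797208240285975 F [ 0.1288 -0.4887 -1.9312] grip 0.3360732899087427 65.48274993896484 q7 -1.0131918054210476
MOVE [56.5  1.8 -0.8] [-0.17  0.11  0.2 ]
```

View pics/h3c.png

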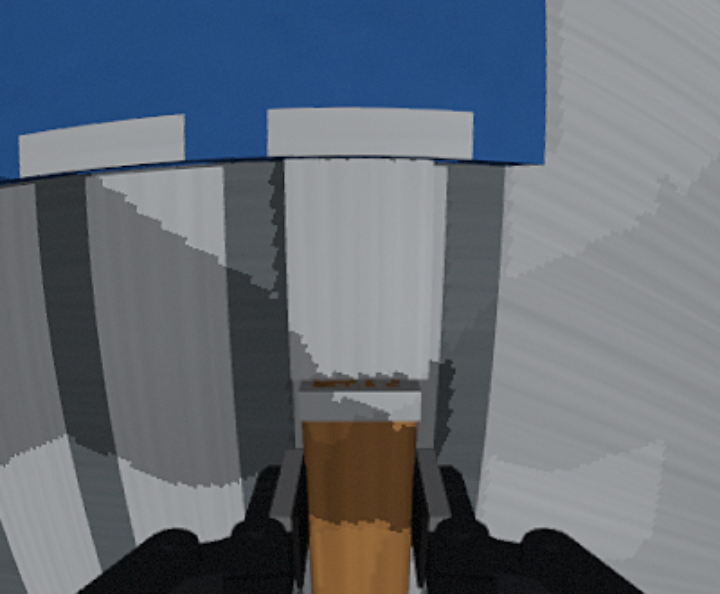

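The blade is in the mouth and about 1.6 mm left of the track centre (360 against 366 in the crop). The corrected carrier frame agrees, so I'll push on.

Call:
step_arm(
  increments=[
    [[-0.6, 4, 1.6, -0.5, 0, 0, 0.1], [-0.6, 8, 1.6, -0.5, 0, 0, 0.1], [-0.6, 12, 1.6, -0.5, 0, 0, 0.1], [-0.6, 14, 1.6, -0.5, 0, 0, 0.1], [-0.6, 14, 1.6, -0.5, 0, 0, 0.1]],
  ],
)

```text
t: 7.28
eef_pos: [0.5772, 0.0703, 0.0227]
tool_rot: [-0.001, 0.984, 0.18, -0.0]
contact_force: [0.3, 0.1, -2.1]
gripper_width: 0.33
grasp_force: 65.5
```

Call:
step_arm(
  increments=[
    [[-0.6, 4, 0, 0, 0, 0, 0], [-0.6, 8, 0, 0, 0, 0, 0], [-0.6, 12, 0, 0, 0, 0, 0], [-0.6, 15, 0, 0, 0, 0, 0], [-0.6, 15, 0, 0, 0, 0, 0]],
  ],
)

```text
t: 7.7
eef_pos: [0.5914, 0.0757, 0.0227]
tool_rot: [-0.001, 0.984, 0.18, -0.0]
contact_force: [0.1, 0.1, -3.4]
gripper_width: 0.333
grasp_force: 65.5
```

```bash
python3 - <<'E'
from h import *
print(incar(bot.get_obs()["eef_pos"]))
go(car(-.034,-.150,.0225),CY)
E
```

```text
[-0.0602 -0.1497]
t 7.7 pos [0.5914 0.0757 0.0227] yaw 20.723400949634154 F [ 0.1017  0.1187 -3.4129] grip 0.33312939595203844 65.5020546913147 q7 -1.0294413981290917
MOVE [26.2  0.3  0.2] [-0.16  0.01  0.12]
```

The tip is about 54 mm in with no resistance, so slot 0 is free. I'll push home.

Call:
step_arm(
  increments=[
    [[-0.6, 6, 0.3, 0, 0, 0, 0], [-0.6, 12, 0.3, 0, 0, 0, 0], [-0.6, 17, 0.3, 0, 0, 0, 0], [-0.6, 21, 0.3, 0, 0, 0, 0], [-0.6, 25, 0.3, 0, 0, 0, 0], [-0.6, 28, 0.3, 0, 0, 0, 0], [-0.6, 30, 0.3, 0, 0, 0, 0], [-0.6, 30, 0.3, 0, 0, 0, 0]],
  ],
)

```text
t: 8.37
eef_pos: [0.6166, 0.0849, 0.0219]
tool_rot: [-0.001, 0.984, 0.179, -0.003]
contact_force: [-5.5, -1.8, -0.6]
gripper_width: 0.333
grasp_force: 65.9
```

```bash
python3 - <<'E'
from h import *
print(incar(bot.get_obs()["eef_pos"]))
go(car(-.034,-.150,.0225),CY)
shot('wrist','h4')
E
python3 -c "
import cv2
a=cv2.imread('pics/h4.png')[0:330,120:520];cv2.imwrite('pics/h4c.png',cv2.resize(a,None,fx=1.8,fy=1.8))"
```

```text
[-0.0334 -0.1501]
t 8.3667 pos [0.6166 0.0849 0.0219] yaw 20.666536387538226 F [-5.4847 -1.8282 -0.5707] grip 0.3332181760957031 65.89508056640625 q7 -1.0464632767176905
MOVE [-0.6 -0.1 -0.6] [-0.23  0.34  0.07]
```

View pics/h4c.png

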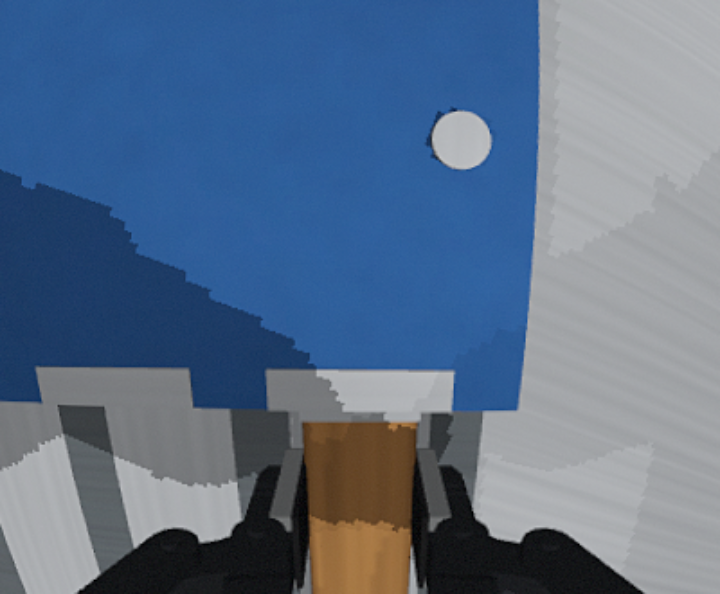

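The handle's front ferrule is under the block edge at crop (360,412), with about 6 N of contact. It is home. I'll press a little more, release and rise.

Call:
step_arm(
  increments=[
    [[-0.6, 3, 0, 0.5, 0, 0, 0], [-0.6, 4, 0, 0.5, 0, 0, 0], [-0.6, 4, 0, 0.5, 0, 0, 0], [-0.6, 4, 0, 0.5, 0, 0, 0]],
  ],
)

```text
t: 8.75
eef_pos: [0.6167, 0.0849, 0.0212]
tool_rot: [-0.002, 0.984, 0.179, -0.007]
contact_force: [-15.3, -3.1, 9.3]
gripper_width: 0.329
grasp_force: 67.1
```

Call:
step_arm(
  increments=[
    [[0.1, -2, 0, 0, 0, 0, 0], [0.1, -2, 0, 0, 0, 0, 0], [0.1, -2, 0, 0, 0, 0, 0], [0.1, -2, 0, -10, 0, 0, 0], [0.1, -2, 0, -40, 0, 0, 0], [0.1, -2, 0, -80, 0, 0, 0], [0.1, -2, 0, -120, 0, 0, 0], [0.1, -2, 0, -150, 0, 0, 0], [0.1, -2, 0, -150, 0, 0, 0]],
  ],
)

```text
t: 9.5
eef_pos: [0.6256, 0.0859, 0.1801]
tool_rot: [-0.002, 0.984, 0.179, 0.005]
contact_force: [1.8, -0.2, 0.7]
gripper_width: 0.551
grasp_force: 0.0
```

```bash
python3 - <<'E'
from h import *
shot('wrist','h5');T=shot('top','top1')
for k in blobs(T,(5,120,80),(20,255,255),100,(120,90,450,290)): print(cen(k),onz(T,cen(k),.025),cv2.contourArea(k), incar(onz(T,cen(k),.036)))
# next scraper B
print(go([.463,-.300,.15],np.radians(-15)))
E
```

```text
[396.8459 232.0974] [ 0.4186 -0.3619  0.025 ] 258.5 [-0.3749 -0.4965]
[374.833  222.1594] [ 0.4483 -0.2944  0.025 ] 262.5 [-0.3239 -0.4442]
[253.212  171.1111] [0.6007 0.0804 0.025 ] 211.5 [-0.0518 -0.1496]
[273.7735  92.7211] [0.8465 0.0215 0.025 ] 340.0 [ 0.1558 -0.29  ]
t 9.6 pos [0.6223 0.0863 0.1745] yaw 20.709665031200775 F [-0.4896  0.7288 -0.1174] grip 0.5466454112608732 0.0 q7 -1.1451754103577116
MOVE [-285.7  305.1   22.6] [-0.22 -0.14 35.71]
(array([-285.72  ,  305.0632,   22.618 ]), array([-0.2204, -0.1406, 35.7099]))
```

Call:
step_arm(
  increments=[
    [[0.4, -28, 30, 0, 0, 0, 4], [0.4, -56, 60, 0, 0, 0, 8], [0.4, -85, 90, 0, 0, 0, 12], [0.4, -114, 122, 0, 0, 0, 16], [0.4, -143, 153, 2, 0, 0, 20], [0.4, -171, 183, 6, 0, 0, 24], [0.4, -200, 214, 10, 0, 0, 28], [0.4, -228, 244, 15, 0, 0, 32], [0.4, -257, 275, 20, 0, 0, 35.5], [0.4, -283, 305, 22, 0, 0, 35.5]],
  ],
)

```text
t: 10.43
eef_pos: [0.4626, -0.2984, 0.148]
tool_rot: [-0.001, 0.991, -0.13, -0.003]
contact_force: [1.6, -0.5, 0.6]
gripper_width: 0.698
grasp_force: 0.0
```

```bash
cat >> h.py <<'E'
def look(name,zt=.025):
    c=shot('wrist',name)
    for k in blobs(c,(5,120,80),(20,255,255),300,(100,0,560,300)):
        b=cv2.boxPoints(cv2.minAreaRect(k)); w=np.array([onz(c,p,zt,True)[:2] for p in b]);s=[np.linalg.norm(w[i]-w[(i+1)%4]) for i in range(4)]
        i=0 if s[0]<s[1] else 1; e=[(w[i]+w[(i+1)%4])/2,(w[(i+2)%4]+w[(i+3)%4])/2]; e.sort(key=lambda p:p[0]); a=(e[1]-e[0]);L=np.linalg.norm(a);a/=L
        print("px",cen(k),"len",L,"wid",min(s),"yaw",np.degrees(np.arctan2(a[1],a[0])),"origin",e[0]+.0475*a,"grasp",e[0]+.0605*a)
E
python3 - <<'E'
from h import *
look('w4')
go([.466,-.301,.008],np.radians(-14.5))
E
```

```text
px [397.8314 213.957 ] len 0.08507537911231984 wid 0.029909506971318413 yaw -12.009849478262854 origin [ 0.424  -0.3666] grasp [ 0.4368 -0.3693]
px [321.1355 203.7274] len 0.0850877791258426 wid 0.028793662107420976 yaw -14.773972828846494 origin [ 0.4537 -0.2993] grasp [ 0.4663 -0.3026]
t 10.4833 pos [ 0.4575 -0.3083  0.1491] yaw -15.488384895365257 F [-2.9929 -7.1697  1.8564] grip 0.696311317500604 0.0 q7 -0.9488041672276927
MOVE [  6.8  -9.9 141. ] [ 0.25  0.23 -0.99]
```

Call:
step_arm(
  increments=[
    [[0.4, 0, 0, 30, 0, 0, -0.7], [0.4, 0, 0, 60, 0, 0, -0.7], [0.4, 0, 0, 90, 0, 0, -0.7], [0.4, 0, 0, 100, 0, 0, -0.7], [0.4, 0, 0, 100, 0, 0, -0.7], [0.4, 0, 0, 100, 0, 0, -0.7]],
  ],
)

```text
t: 10.98
eef_pos: [0.4641, -0.2975, 0.0496]
tool_rot: [-0.001, 0.992, -0.123, -0.002]
contact_force: [-0.3, 0.7, 0.4]
gripper_width: 0.698
grasp_force: 0.0
```

```bash
python3 - <<'E'
from h import *
look('w5')
go([.466,-.302,.008],np.radians(-14.7))
E
```

```text
px [432.3364 253.9376] len 0.06273572425034606 wid 0.03484960613821891 yaw -13.267607769108558 origin [ 0.4494 -0.3688] grasp [ 0.4621 -0.3718]
px [323.4252 246.801 ] len 0.0704628702533608 wid 0.029066772754677155 yaw -13.657594884094022 origin [ 0.4678 -0.3031] grasp [ 0.4804 -0.3061]
t 11.0333 pos [ 0.4648 -0.2979  0.0505] yaw -14.108244461106764 F [ 0.4388 -0.2731 -0.0006] grip 0.6978828193085794 0.0 q7 -0.8333676227364429
MOVE [ 2.3  3.7 42.5] [-0.07  0.1   0.59]
```

Call:
step_arm(
  increments=[
    [[0.4, 2.3, 4, 15, 0, 0, 0.3], [0.4, 2.3, 4, 30, 0, 0, 0.3], [0.4, 2.3, 4, 39, 0, 0, 0.3], [0.4, 2.3, 4, 42, 0, 0, 0.3], [0.4, 2.3, 4, 42, 0, 0, 0.3]],
  ],
)

```text
t: 11.45
eef_pos: [0.4656, -0.3017, 0.0079]
tool_rot: [-0.001, 0.992, -0.125, -0.001]
contact_force: [0.8, -0.2, -0.4]
gripper_width: 0.701
grasp_force: 0.0
```

Call:
step_arm(
  increments=[
    [[-0.6, 0, 0, 0, 0, 0, 0], [-0.6, 0, 0, 0, 0, 0, 0], [-0.6, 0, 0, 0, 0, 0, 0], [-0.6, 0, 0, 0, 0, 0, 0], [-0.6, 0, 0, -20, 0, 0, 0], [-0.6, 0, 0, -60, 0, 0, 0], [-0.6, 0, 0, -100, 0, 0, 0], [-0.6, 0, 0, -100, 0, 0, 0]],
  ],
)

```text
t: 12.12
eef_pos: [0.4687, -0.305, 0.114]
tool_rot: [0.001, 0.992, -0.126, 0.004]
contact_force: [0.3, -0.5, -2.9]
gripper_width: 0.334
grasp_force: 60.3
```

```bash
python3 - <<'E'
from h import *
hold('h6')
go(car(-.139,-.090,.11),CY)
E
```

```text
held [319.4461 290.9621] [ 0.4608 -0.3045  0.1282] ((320.0, 294.5), (121.0, 64.0), 90.0)
held [399.5582 239.2899] [ 0.4791 -0.3482  0.1282] ((399.6497497558594, 240.403564453125), (34.69731140136719, 91.3387222290039), 4.085616588592529)
t 12.1667 pos [ 0.4678 -0.3036  0.1112] yaw -14.415120235650386 F [ 1.172  -0.3843 -2.9341] grip 0.3327023430220893 60.30753135681152 q7 -0.8947903020238552
MOVE [ -73.5 -401.9    1.1] [  0.04  -0.27 -35.01]
```

Call:
step_arm(
  increments=[
    [[-0.6, -5, -25, 0, 0, 0, -2], [-0.6, -12, -65, 0, 0, 0, -6], [-0.6, -19, -106, 0, 0, 0, -10], [-0.6, -26, -147, 0, 0, 0, -14], [-0.6, -34, -188, 0, 0, 0, -18], [-0.6, -42, -229, 0, 0, 0, -22], [-0.6, -49, -270, 0, 0, 0, -26], [-0.6, -57, -311, 0, 0, 0, -30], [-0.6, -65, -350, 0, 0, 0, -34], [-0.6, -72, -385, 0, 0, -0.2, -35]],
  ],
)

```text
t: 13.0
eef_pos: [0.4902, 0.0917, 0.1075]
tool_rot: [-0.002, 0.983, 0.181, -0.003]
contact_force: [0.6, -0.2, -3.0]
gripper_width: 0.33
grasp_force: 60.4
```

```bash
python3 - <<'E'
from h import *
go(car(-.139,-.090,.06),CY)
E
```

```text
t 13.0 pos [0.4902 0.0917 0.1075] yaw 20.904966923087724 F [ 0.6133 -0.1562 -3.0437] grip 0.3304890649086132 60.358232259750366 q7 -1.1739412170192256
MOVE [10.7 -8.9 47.5] [-0.29  0.35  0.3 ]
```

Call:
step_arm(
  increments=[
    [[-0.6, 6, -9, 15, 0, 0.3, 0.3], [-0.6, 9, -9, 40, 0, 0.3, 0.3], [-0.6, 9, -9, 47, 0, 0.3, 0.3], [-0.6, 9, -9, 47, 0, 0.3, 0.3], [-0.6, 9, -9, 47, 0, 0.3, 0.3]],
  ],
)

```text
t: 13.42
eef_pos: [0.4958, 0.0991, 0.061]
tool_rot: [-0.002, 0.985, 0.175, -0.001]
contact_force: [0.4, 0.4, -2.6]
gripper_width: 0.334
grasp_force: 60.2
```

```bash
python3 - <<'E'
from h import *
go(car(-.139,-.090,.0225),CY)
E
```

```text
t 13.4167 pos [0.4958 0.0991 0.061 ] yaw 20.19603991187381 F [ 0.4372  0.445  -2.6261] grip 0.3339195878420846 60.24950623512268 q7 -1.1327375967602307
MOVE [ 2.5 -4.1 38.5] [-0.2   0.09 -0.4 ]
```

Call:
step_arm(
  increments=[
    [[-0.6, 2, -4, 12, 0, 0, -0.5], [-0.6, 2, -4, 28, 0, 0, -0.5], [-0.6, 2, -4, 36, 0, 0, -0.5], [-0.6, 2, -4, 38, 0, 0, -0.5], [-0.6, 2, -4, 38, 0, 0, -0.5], [-0.6, 2, -4, 38, 0, 0, -0.5]],
  ],
)

```text
t: 13.92
eef_pos: [0.4975, 0.1048, 0.0238]
tool_rot: [-0.002, 0.984, 0.18, 0.0]
contact_force: [0.4, -1.5, -2.5]
gripper_width: 0.33
grasp_force: 60.3
```

```bash
cat >> h.py <<'E'
def slotchk(name,row=150):
    "track edges and blade edges along image rows near the blade, printed as grey-level jumps"
    c=shot('wrist',name);g=cv2.cvtColor(c["image"],cv2.COLOR_RGB2GRAY).astype(float)
    for r in (70,100,130,160,190):
        p=g[r-2:r+3].mean(0); d=p[4:]-p[:-4]; j=[i+2 for i in range(180,456) if abs(d[i])>25 and abs(d[i])==max(abs(d[max(0,i-6):i+7]))]
        print(r,[(i,int(d[i-2])) for i in j])
E
python3 - <<'E'
from h import *
slotchk('h7')
print(incar(bot.get_obs()["eef_pos"]))
go(car(-.086,-.090,.0225),CY)
E
```

```text
70 [(240, -78), (278, 111), (364, -88), (401, 57), (413, -82), (427, 48)]
100 [(184, 48), (241, -77), (269, -37), (278, 110), (363, -87), (401, 53), (413, -79), (426, 50)]
130 [(219, 50), (241, -81), (278, 116), (362, -91), (399, 52), (411, -83), (424, 49)]
160 [(243, -62), (266, 37), (279, 115), (362, -91), (398, 33), (411, -70), (422, 49), (445, 79)]
190 [(245, -58), (280, 55), (360, -88), (361, -88), (394, 90), (417, -109)]
[-0.1377 -0.0894]
t 13.9667 pos [0.4976 0.1049 0.024 ] yaw 20.768784893037303 F [-0.291   0.5709 -2.7821] grip 0.3353346226897066 60.284117460250854 q7 -1.0871484868785959
MOVE [51.7  0.7  1.6] [-0.23 -0.1   0.17]
```

Blade centre is at pixel 320.5 and track centre at 321, so it is aligned.

Call:
step_arm(
  increments=[
    [[-0.6, 10, 0.3, 0.8, 0, 0, 0.1], [-0.6, 20, 0.5, 0.8, 0, 0, 0.1], [-0.6, 30, 0.7, 0.8, 0, 0, 0.1], [-0.6, 40, 0.7, 0.8, 0, 0, 0.1], [-0.6, 49, 0.7, 0.8, 0, 0, 0.1], [-0.6, 49, 0.7, 0.8, 0, 0, 0.1], [-0.6, 49, 0.7, 0.8, 0, 0, 0.1]],
  ],
)

```text
t: 14.55
eef_pos: [0.5439, 0.1221, 0.0226]
tool_rot: [-0.002, 0.984, 0.18, 0.0]
contact_force: [-0.4, 0.3, -3.2]
gripper_width: 0.336
grasp_force: 60.3
```

Call:
step_arm(
  increments=[
    [[-0.6, 4, 0, 0, 0, 0, 0], [-0.6, 8, 0, 0, 0, 0, 0], [-0.6, 12, 0, 0, 0, 0, 0], [-0.6, 14, 0, 0, 0, 0, 0], [-0.6, 14, 0, 0, 0, 0, 0]],
  ],
)

```text
t: 14.97
eef_pos: [0.5569, 0.1271, 0.0228]
tool_rot: [-0.002, 0.984, 0.18, 0.0]
contact_force: [-0.0, -0.5, -3.7]
gripper_width: 0.332
grasp_force: 60.3
```

```bash
python3 - <<'E'
from h import *
print(incar(bot.get_obs()["eef_pos"]))
go(car(-.034,-.090,.0225),CY)
E
```

```text
[-0.0744 -0.0896]
t 14.9667 pos [0.5569 0.1271 0.0228] yaw 20.709217861483307 F [-0.0235 -0.49   -3.6826] grip 0.3319931987214559 60.30386567115784 q7 -1.1123576908751232
MOVE [40.4  0.5  0.3] [-0.23 -0.09  0.11]
```

Tip at about 40 mm, still free. On.

Call:
step_arm(
  increments=[
    [[-0.6, 4, 0.3, 0, 0, 0, 0], [-0.6, 8, 0.3, 0, 0, 0, 0], [-0.6, 12, 0.3, 0, 0, 0, 0], [-0.6, 12, 0.3, 0, 0, 0, 0]],
  ],
)

```text
t: 15.3
eef_pos: [0.5688, 0.1312, 0.0228]
tool_rot: [-0.002, 0.984, 0.18, 0.001]
contact_force: [0.4, -0.7, -3.5]
gripper_width: 0.331
grasp_force: 60.3
```

```bash
python3 - <<'E'
from h import *
print(incar(bot.get_obs()["eef_pos"]))
go(car(-.034,-.090,.0225),CY)
E
```

```text
[-0.0619 -0.0898]
t 15.3 pos [0.5688 0.1312 0.0228] yaw 20.716636595035336 F [ 0.4459 -0.7207 -3.4974] grip 0.3309994859859363 60.304062366485596 q7 -1.1170735045596434
MOVE [27.9  0.2  0.4] [-0.22 -0.12  0.12]
```

Tip at about 53 mm, so slot 1 is free too. I'll push home.

Call:
step_arm(
  increments=[
    [[-0.6, 6, 0.2, 0, 0, 0, 0], [-0.6, 12, 0.2, 0, 0, 0, 0], [-0.6, 17, 0.2, 0, 0, 0, 0], [-0.6, 21, 0.2, 0, 0, 0, 0], [-0.6, 25, 0.2, 0, 0, 0, 0], [-0.6, 28, 0.2, 0, 0, 0, 0], [-0.6, 31, 0.2, 0.5, 0, 0, 0], [-0.6, 33, 0.2, 0.5, 0, 0, 0], [-0.6, 33, 0.2, 0.5, 0, 0, 0]],
  ],
)

```text
t: 16.05
eef_pos: [0.5951, 0.1409, 0.0213]
tool_rot: [-0.002, 0.984, 0.179, -0.004]
contact_force: [-8.7, -2.8, 3.2]
gripper_width: 0.335
grasp_force: 60.9
```

```bash
python3 - <<'E'
from h import *
print(incar(bot.get_obs()["eef_pos"]))
go(car(-.034,-.090,.0225),CY)
E
```

```text
[-0.0339 -0.0901]
t 16.05 pos [0.5951 0.1409 0.0213] yaw 20.66148934500358 F [-8.7337 -2.8419  3.1699] grip 0.3351289937078469 60.93594789505005 q7 -1.1308457099486413
MOVE [-0.1 -0.1 -1.2] [-0.3   0.4   0.06]
```

It is home at the same depth with 9 N of contact. Release, then on to the third.

Call:
step_arm(
  increments=[
    [[0.1, -2, 0, 0, 0, 0, 0], [0.1, -2, 0, 0, 0, 0, 0], [0.1, -2, 0, 0, 0, 0, 0], [0.1, -2, 0, -10, 0, 0, 0], [0.1, -2, 0, -40, 0, 0, 0], [0.1, -2, 0, -80, 0, 0, 0], [0.1, -2, 0, -120, 0, 0, 0], [0.1, -2, 0, -150, 0, 0, 0], [0.1, -2, 0, -150, 0, 0, 0]],
  ],
)

```text
t: 16.8
eef_pos: [0.6014, 0.1411, 0.1801]
tool_rot: [-0.003, 0.984, 0.179, 0.006]
contact_force: [1.1, -0.6, 0.1]
gripper_width: 0.551
grasp_force: 0.0
```

```bash
python3 - <<'E'
from h import *
T=shot('top','top2')
for k in blobs(T,(5,120,80),(20,255,255),100,(120,90,450,290)): print(cen(k),onz(T,cen(k),.025),cv2.contourArea(k), incar(onz(T,cen(k),.036)))
go([.436,-.367,.15],np.radians(-13.5))
E
```

```text
[396.8168 232.1405] [ 0.4185 -0.3618  0.025 ] 257.5 [-0.375  -0.4964]
[234.6289 177.6977] [0.5796 0.1369 0.025 ] 220.5 [-0.0516 -0.0899]
[253.2146 171.1431] [0.6006 0.0804 0.025 ] 212.0 [-0.0519 -0.1496]
[273.7329  92.7136] [0.8466 0.0216 0.025 ] 337.0 [ 0.1559 -0.2899]
t 16.85 pos [0.5997 0.1413 0.177 ] yaw 20.68047216830768 F [-0.1701 -0.584  -1.4096] grip 0.5530627263997405 0.0 q7 -1.236734861343017
MOVE [-332.9  417.8   22.1] [-0.4  -0.45 34.18]
```

Call:
step_arm(
  increments=[
    [[0.4, -25, 31, 0, 0, 0, 3], [0.4, -50, 62, 0, 0, 0, 6], [0.4, -75, 94, 0, 0, 0, 9], [0.4, -100, 125, 0, 0, 0, 12], [0.4, -125, 157, 0, 0, 0, 15], [0.4, -150, 188, 0, 0, 0, 18], [0.4, -175, 220, 0, 0, 0, 21], [0.4, -200, 251, 0, 0, 0, 24], [0.4, -225, 282, 0, 0, 0, 27], [0.4, -250, 314, 0, -0.4, -0.4, 30]],
  ],
)

```text
t: 17.68
eef_pos: [0.4724, -0.2427, 0.1704]
tool_rot: [0.002, 0.997, -0.083, -0.004]
contact_force: [1.0, 0.5, 0.9]
gripper_width: 0.705
grasp_force: 0.0
```

```bash
python3 -c "
from h import *
go([.436,-.367,.15],np.radians(-13.5))"
```

```text
t 17.6833 pos [ 0.4724 -0.2427  0.1704] yaw -9.473830620291318 F [1.0013 0.4519 0.9155] grip 0.7045934721296947 0.0 q7 -1.0084699835846482
MOVE [-15.3 128.5  21. ] [0.25 0.39 4.03]
```

Call:
step_arm(
  increments=[
    [[0.4, -5, 30, 5, 0, 0, 1], [0.4, -9, 60, 10, 0, 0, 2], [0.4, -13, 90, 15, 0, 0, 3], [0.4, -15, 115, 21, 0, 0, 4], [0.4, -15, 125, 21, 0.2, 0.3, 4], [0.4, -15, 125, 21, 0.2, 0.3, 4], [0.4, -15, 125, 21, 0.2, 0.3, 4], [0.4, -15, 125, 21, 0.2, 0.3, 4]],
  ],
)

```text
t: 18.35
eef_pos: [0.4392, -0.3608, 0.15]
tool_rot: [0.0, 0.993, -0.115, -0.001]
contact_force: [0.4, -0.2, 0.3]
gripper_width: 0.699
grasp_force: 0.0
```

```bash
python3 -c "
from h import *
look('w6')
go([.436,-.367,.008],np.radians(-13.5))"
```

```text
px [303.7062 200.33  ] len 0.0857040147524213 wid 0.03010167015945452 yaw -7.408400709374107 origin [ 0.4368 -0.3463] grasp [ 0.4497 -0.348 ]
t 18.4 pos [ 0.4395 -0.3606  0.1501] yaw -13.181911578404915 F [-0.1752 -0.1302  0.5382] grip 0.698803978492298 0.0 q7 -0.7991827139821941
MOVE [ -1.7   7.  142.1] [0.02 0.07 0.32]
```

The third scraper has been knocked: its origin moved to (0.437,-0.346) and its yaw to -7.4°. I'll measure again in case it is still moving.

Call:
step_arm(
  increments=[
    [[0.4, 8, -10, 30, 0, 0, -3], [0.4, 8, -14, 30, 0, 0, -6], [0.4, 8, -14, 30, 0, 0, -6], [0.4, 8, -14, 30, 0, 0, -6]],
  ],
)

```text
t: 18.73
eef_pos: [0.4504, -0.3494, 0.1205]
tool_rot: [0.0, 0.998, -0.063, -0.0]
contact_force: [-1.1, -0.5, 0.0]
gripper_width: 0.702
grasp_force: 0.0
```

```bash
python3 -c "
from h import *
look('w7')
go([.450,-.347,.008],np.radians(-7.4))"
```

```text
px [316.1176 220.0671] len 0.08411522681468431 wid 0.029315784296722745 yaw -7.485417107585694 origin [ 0.438  -0.3461] grasp [ 0.4509 -0.3478]
t 18.7833 pos [ 0.4502 -0.3502  0.1209] yaw -7.331445493986717 F [-0.299  -0.6632  0.5372] grip 0.7031895262282055 0.0 q7 -0.7110655120723622
MOVE [ -0.7  -3.3 112.9] [0.09 0.   0.07]
```

Call:
step_arm(
  increments=[
    [[0.4, 0.5, -2.3, 35, 0, 0, 0], [0.4, 0.5, -2.3, 70, 0, 0, 0], [0.4, 0.5, -2.3, 95, 0, 0, 0], [0.4, 0.5, -2.3, 108, 0, 0, 0], [0.4, 0.5, -2.3, 113, 0, 0, 0], [0.4, 0.5, -2.3, 113, 0, 0, 0]],
  ],
)

```text
t: 19.28
eef_pos: [0.4502, -0.3488, 0.0074]
tool_rot: [0.001, 0.998, -0.064, -0.001]
contact_force: [-0.0, -0.6, 0.3]
gripper_width: 0.701
grasp_force: 0.0
```

Call:
step_arm(
  increments=[
    [[-0.6, 0, 0, 0, 0, 0, 0], [-0.6, 0, 0, 0, 0, 0, 0], [-0.6, 0, 0, 0, 0, 0, 0], [-0.6, 0, 0, 0, 0, 0, 0], [-0.6, 0, 0, -20, 0, 0, 0], [-0.6, 0, 0, -60, 0, 0, 0], [-0.6, 0, 0, -100, 0, 0, 0], [-0.6, 0, 0, -100, 0, 0, 0]],
  ],
)

```text
t: 19.95
eef_pos: [0.4535, -0.3517, 0.1146]
tool_rot: [0.003, 0.998, -0.064, 0.005]
contact_force: [1.0, -0.9, -2.7]
gripper_width: 0.336
grasp_force: 60.7
```

```bash
python3 - <<'E'
from h import *
hold('h8')
go(car(-.139,-.030,.11),CY)
E
```

```text
held [319.5598 291.913 ] [ 0.4449 -0.352   0.1287] ((320.0, 295.5), (119.0, 64.0), 90.0)
t 20.0 pos [ 0.4528 -0.3502  0.1117] yaw -7.317900569508573 F [ 0.327  -0.4298 -4.1552] grip 0.33442025328186625 60.64554691314697 q7 -0.6974872535710721
MOVE [ -42.5 -509.1   -0.8] [  0.34  -0.34 -27.92]
```

Call:
step_arm(
  increments=[
    [[-0.6, -2, -25, 0, 0, 0, -1], [-0.6, -5, -65, 0, 0, 0, -4], [-0.6, -9, -106, 0, 0, 0, -6], [-0.6, -12, -147, 0, 0, 0, -8], [-0.6, -16, -188, 0, 0, 0, -11], [-0.6, -19, -229, 0, 0, 0, -13], [-0.6, -22, -270, 0, 0, 0, -15], [-0.6, -26, -311, 0, 0, 0, -18], [-0.6, -30, -350, 0, 0, 0, -20], [-0.6, -33, -390, 0, 0, 0, -22]],
  ],
)

```text
t: 20.83
eef_pos: [0.4659, 0.0448, 0.1064]
tool_rot: [0.0, 0.992, 0.129, -0.001]
contact_force: [1.0, 0.5, -3.7]
gripper_width: 0.331
grasp_force: 60.7
```

Call:
step_arm(
  increments=[
    [[-0.6, 4, -35, 0, 0, 0, -2], [-0.6, 9, -65, 0, 0, 0, -4], [-0.6, 14, -95, 0, 0, 0, -5.5], [-0.6, 18, -112, 0, 0.3, 0, -5.5], [-0.6, 18, -112, 20, 0.3, 0, -5.5], [-0.6, 18, -112, 45, 0.3, 0, -5.5], [-0.6, 18, -112, 50, 0.3, 0, -5.5], [-0.6, 18, -112, 50, 0.3, 0, -5.5]],
  ],
)

```text
t: 21.5
eef_pos: [0.4542, 0.1546, 0.0552]
tool_rot: [-0.001, 0.985, 0.175, -0.003]
contact_force: [-0.0, -0.1, -3.8]
gripper_width: 0.332
grasp_force: 60.6
```

```bash
python3 - <<'E'
from h import *
go(car(-.139,-.030,.0225),CY)
E
```

```text
t 21.5 pos [0.4542 0.1546 0.0552] yaw 20.17859268669251 F [-0.0046 -0.1327 -3.8279] grip 0.33163752444076405 60.61925411224365 q7 -1.246630605107267
MOVE [22.1  2.3 32.5] [-0.22  0.35 -0.42]
```

Call:
step_arm(
  increments=[
    [[-0.6, 20, 2.3, 5, 0, 0.3, -0.4], [-0.6, 22, 2.3, 20, 0, 0.3, -0.4], [-0.6, 22, 2.3, 29, 0, 0.3, -0.4], [-0.6, 22, 2.3, 32, 0, 0.3, -0.4], [-0.6, 22, 2.3, 32, 0, 0.3, -0.4], [-0.6, 22, 2.3, 32, 0, 0.3, -0.4]],
  ],
)

```text
t: 22.0
eef_pos: [0.4772, 0.1608, 0.0251]
tool_rot: [-0.003, 0.984, 0.178, 0.001]
contact_force: [-0.1, 0.2, -3.5]
gripper_width: 0.333
grasp_force: 60.6
```

```bash
python3 - <<'E'
from h import *
slotchk('h9')
print(incar(bot.get_obs()["eef_pos"]))
go(car(-.086,-.030,.0225),CY)
E
```

```text
70 [(239, -79), (277, 106), (363, -88), (400, 40), (411, -83), (424, 51)]
100 [(189, 39), (242, -82), (277, 102), (363, -92), (398, 63), (412, -81), (423, 50)]
130 [(220, 35), (241, -83), (278, 115), (360, -94), (409, -81), (421, 49)]
160 [(244, -62), (279, 114), (359, -95), (395, 51), (409, -75), (419, 53), (442, 81), (457, -86)]
190 [(246, -62), (277, 58), (287, 59), (359, -87), (393, 89), (415, -108)]
[-0.1369 -0.0299]
t 22.05 pos [0.4775 0.161  0.0253] yaw 20.570146513778585 F [-0.3362  0.1948 -3.8844] grip 0.33214227068345503 60.64001798629761 q7 -1.1925794928353455
MOVE [50.9  0.1  3.1] [-0.27 -0.25 -0.03]
```

Aligned: track centre is at pixel 319.5–320 and blade centre at 320. Sliding in.

Call:
step_arm(
  increments=[
    [[-0.6, 10, 0, 2.5, 0, 0, 0], [-0.6, 20, 0, 2.5, 0, 0, 0], [-0.6, 30, 0, 2.5, 0, 0, 0], [-0.6, 40, 0, 2.5, 0, 0, 0], [-0.6, 48, 0, 2.5, 0, 0, 0], [-0.6, 48, 0, 2.5, 0, 0, 0], [-0.6, 48, 0, 2.5, 0, 0, 0]],
  ],
)

```text
t: 22.63
eef_pos: [0.523, 0.1782, 0.0224]
tool_rot: [-0.003, 0.984, 0.179, 0.002]
contact_force: [-0.4, -0.7, -4.2]
gripper_width: 0.331
grasp_force: 60.7
```

Call:
step_arm(
  increments=[
    [[-0.6, 4, 0, 0, 0, 0, 0], [-0.6, 8, 0, 0, 0, 0, 0], [-0.6, 12, 0, 0, 0, 0, 0], [-0.6, 14, 0, 0, 0, 0, 0], [-0.6, 14, 0, 0, 0, 0, 0]],
  ],
)

```text
t: 23.05
eef_pos: [0.5363, 0.1833, 0.0226]
tool_rot: [-0.003, 0.984, 0.179, 0.002]
contact_force: [-0.3, -0.3, -2.9]
gripper_width: 0.336
grasp_force: 60.7
```

```bash
python3 - <<'E'
from h import *
print(incar(bot.get_obs()["eef_pos"]))
go(car(-.034,-.030,.0225),CY)
E
```

```text
[-0.074  -0.0296]
t 23.05 pos [0.5363 0.1833 0.0226] yaw 20.606061387986582 F [-0.3286 -0.3442 -2.9497] grip 0.33621719794731136 60.710062980651855 q7 -1.2037716099843019
MOVE [40.   0.4  0.3] [-0.26 -0.28  0.01]
```

Call:
step_arm(
  increments=[
    [[-0.6, 4, 0.3, 0, 0, 0, 0], [-0.6, 8, 0.3, 0, 0, 0, 0], [-0.6, 12, 0.3, 0, 0, 0, 0], [-0.6, 12, 0.3, 0, 0, 0, 0]],
  ],
)

```text
t: 23.38
eef_pos: [0.5482, 0.1875, 0.0228]
tool_rot: [-0.003, 0.984, 0.179, 0.002]
contact_force: [-0.2, -0.6, -4.0]
gripper_width: 0.332
grasp_force: 60.7
```

```bash
python3 - <<'E'
from h import *
print(incar(bot.get_obs()["eef_pos"]))
go(car(-.034,-.030,.0225),CY)
E
```

```text
[-0.0613 -0.0299]
t 23.3833 pos [0.5482 0.1875 0.0228] yaw 20.608207819573956 F [-0.1721 -0.5728 -4.0197] grip 0.3321618553044307 60.710402727127075 q7 -1.2065503065614815
MOVE [27.3  0.1  0.4] [-0.25 -0.32  0.01]
```

Tip at about 53 mm and free. Home.

Call:
step_arm(
  increments=[
    [[-0.6, 6, 0.1, 0, 0, 0, 0], [-0.6, 12, 0.1, 0, 0, 0, 0], [-0.6, 17, 0.1, 0, 0, 0, 0], [-0.6, 21, 0.1, 0, 0, 0, 0], [-0.6, 25, 0.1, 0, 0, 0, 0], [-0.6, 28, 0.1, 0, 0, 0, 0], [-0.6, 31, 0.1, 0.5, 0, 0, 0], [-0.6, 33, 0.1, 0.5, 0, 0, 0], [-0.6, 33, 0.1, 0.5, 0, 0, 0]],
  ],
)

```text
t: 24.13
eef_pos: [0.5755, 0.1975, 0.0214]
tool_rot: [-0.002, 0.984, 0.179, -0.001]
contact_force: [-5.7, -1.9, -0.2]
gripper_width: 0.332
grasp_force: 61.1
```

```bash
python3 - <<'E'
from h import *
print(incar(bot.get_obs()["eef_pos"]))
go(car(-.034,-.030,.0225),CY)
E
```

```text
[-0.0322 -0.0301]
t 24.1333 pos [0.5755 0.1975 0.0214] yaw 20.573214283992794 F [-5.6606 -1.9276 -0.2258] grip 0.3318958517604598 61.09894037246704 q7 -1.2158107420389623
MOVE [-1.8 -0.2 -1.1] [-0.3   0.09 -0.03]
```

Call:
step_arm(
  increments=[
    [[-0.6, 2, 0, 0, 0, 0, 0], [-0.6, 3, 0, 0, 0, 0, 0], [0.1, 1, 0, 0, 0, 0, 0], [0.1, -1, 0, 0, 0, 0, 0], [0.1, -1, 0, 0, 0, 0, 0], [0.1, -1, 0, -10, 0, 0, 0], [0.1, -1, 0, -40, 0, 0, 0], [0.1, -1, 0, -80, 0, 0, 0], [0.1, -1, 0, -120, 0, 0, 0], [0.1, -1, 0, -120, 0, 0, 0]],
  ],
)

```text
t: 24.97
eef_pos: [0.5822, 0.1982, 0.151]
tool_rot: [-0.004, 0.984, 0.178, 0.008]
contact_force: [1.0, 0.2, -0.1]
gripper_width: 0.554
grasp_force: 0.0
```

```bash
python3 - <<'E'
from h import *
shot('wrist','h10');T=shot('top','top3')
for k in blobs(T,(5,120,80),(20,255,255),60,(120,90,450,290)): print(cen(k),cv2.contourArea(k), incar(onz(T,cen(k),.036)))
go(car(.02,0,.16),CY)
E
```

```text
[215.9771 184.1195] 226.0 [-0.0509 -0.0303]
[234.6415 177.7018] 218.5 [-0.0516 -0.0899]
[253.212  171.1111] 211.5 [-0.0518 -0.1496]
[273.8964  92.711 ] 338.0 [ 0.1557 -0.2904]
t 25.0667 pos [0.5786 0.1981 0.1453] yaw 20.59070291775972 F [ 0.5242  0.6634 -0.6477] grip 0.5535854678064367 0.0 q7 -1.3051076351091901
MOVE [ 49.3 -30.8 -14. ] [-0.31 -0.57 -0.01]
```

View pics/h10.png

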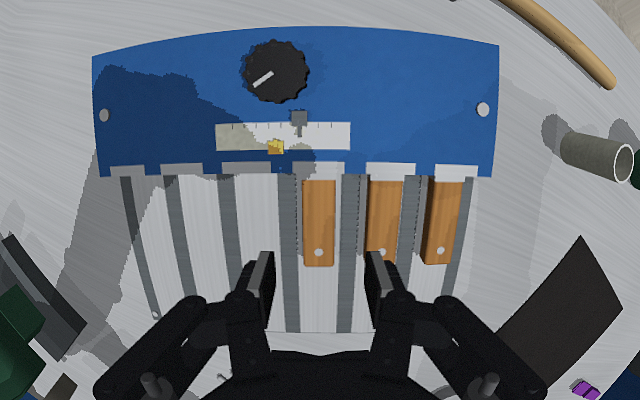

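All three handles are against the face at (318,180), (384,180) and (443,180), and the mat is empty. The pointer tip is near (299,136) and the mark near (276,146). I'll zoom in on these and work out the knob move.

```bash
python3 - <<'E'
from h import *
c=load('h10')
a=c["image"][100:165,205:365,::-1];cv2.imwrite("pics/ptr.png",cv2.resize(a,None,fx=5,fy=5,interpolation=cv2.INTER_CUBIC))
for k in blobs(c,(18,90,90),(35,255,255),20,(200,90,370,180)): print("gold",cen(k),cv2.boundingRect(k),incar(onz(c,cen(k),.05,True)))
print(incar(onz(c,(299,137),.05,True)))
for k in blobs(c,(0,0,0),(180,255,55),1000,(220,20,330,110)): print("knob",cen(k),incar(onz(c,cen(k),.078,True)))
k=car(.08,0,.15); go(k,CY+np.radians(110))
E
```

```text
gold [275.338  146.7793] (268, 139, 16, 15) [0.0212 0.0027]
[ 0.0288 -0.0164]
knob [275.7908  71.6325] [ 0.0783 -0.0027]
t 25.0667 pos [0.5786 0.1981 0.1453] yaw 20.59070291775972 F [ 0.5242  0.6634 -0.6477] grip 0.5535854678064367 0.0 q7 -1.3051076351091901
MOVE [109.2 -30.8  -3.4] [   0.34   -0.68 -110.01]
```

View pics/ptr.png

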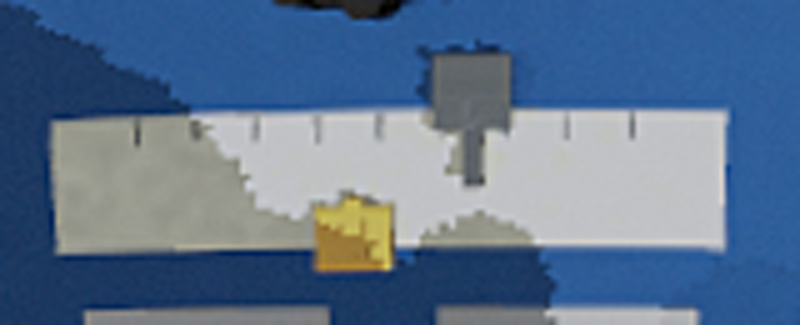

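The pointer needs about +19.3 mm, which is 2.75 rad or 158° clockwise. I'll turn the wrist back first so that one grip covers it.

Call:
step_arm(
  increments=[
    [[1, 10, -3, -10, 0, 0, -7], [1, 20, -6, -10, 0, 0, -14], [1, 35, -10, -10, 0, 0, -21], [1, 50, -14, -10, 0, 0, -28], [1, 65, -18, -10, 0, 0, -35], [1, 80, -22, -10, 0, 0, -42], [1, 95, -26, -10, 0, 0, -49], [1, 106, -30, -10, 0, 0, -56], [1, 106, -30, -10, 0, 0, -63], [1, 106, -30, -10, 0, 0, -70]],
  ],
)

```text
t: 25.9
eef_pos: [0.6651, 0.2633, 0.1513]
tool_rot: [-0.002, 0.701, 0.713, 0.002]
contact_force: [-0.9, -0.4, -0.2]
gripper_width: 1.0
grasp_force: 0.0
```

Call:
step_arm(
  increments=[
    [[1, 0, 0, 0, 0, 0, -7], [1, 0, 0, 0, 0, 0, -14], [1, 0, 0, 0, 0, 0, -21], [1, 0, 0, 0, 0, 0, -28], [1, 0, 0, 0, 0, 0, -35], [1, 0, 0, 0, 0, 0, -40], [1, 0, 0, 0, 0, 0, -40], [1, 0, 0, 0, 0, 0, -40]],
  ],
)

```text
t: 26.57
eef_pos: [0.665, 0.2625, 0.1519]
tool_rot: [-0.001, 0.419, 0.908, 0.003]
contact_force: [0.1, 0.7, 0.1]
gripper_width: 0.998
grasp_force: 0.0
```

```bash
python3 - <<'E'
from h import *
go(car(.080,-.001,.055),CY+np.radians(110))
E
```

```text
t 26.5667 pos [0.665  0.2625 0.1519] yaw 130.42197259225236 F [0.1215 0.7161 0.1103] grip 0.9983337939508558 0.0 q7 0.3038623771564413
MOVE [-2.4  4.9 96.9] [ 0.24 -0.21 -0.18]
```

Call:
step_arm(
  increments=[
    [[1, -2.4, 4.5, 30, 0, 0, 0], [1, -2.4, 4.5, 60, 0, 0, 0], [1, -2.4, 4.5, 80, 0, 0, 0], [1, -2.4, 4.5, 93, 0, 0, 0], [1, -2.4, 4.5, 97, 0, 0, 0], [1, -2.4, 4.5, 97, 0, 0, 0]],
  ],
)

```text
t: 27.07
eef_pos: [0.67, 0.2643, 0.0548]
tool_rot: [-0.001, 0.418, 0.908, 0.002]
contact_force: [0.8, -0.5, 0.0]
gripper_width: 1.003
grasp_force: 0.0
```

Call:
step_arm(
  increments=[
    [[-0.4, 0, 0, 0, 0, 0, 0], [-0.4, 0, 0, 0, 0, 0, 0], [-0.4, 0, 0, 0, 0, 0, 0], [-0.4, 0, 0, 0, 0, 0, 0], [-0.4, 0, 0, 0, 0, 0, 0], [-0.4, 0, 0, 0, 0, 0, 0], [-0.4, 0, 0, 0, 0, 0, 0]],
  ],
  force=40,
)

```text
t: 27.65
eef_pos: [0.671, 0.2643, 0.0577]
tool_rot: [0.0, 0.418, 0.908, 0.003]
contact_force: [-3.1, -2.3, 7.0]
gripper_width: 0.498
grasp_force: 40.2
```

Call:
step_arm(
  increments=[
    [[-0.4, 0, 0, -2, 0, 0, 7], [-0.4, 0, 0, -2, 0, 0, 14], [-0.4, 0, 0, -2, 0, 0, 21], [-0.4, 0, 0, -2, 0, 0, 28], [-0.4, 0, 0, -2, 0, 0, 35], [-0.4, 0, 0, -2, 0, 0, 42], [-0.4, 0, 0, -2, 0, 0, 49], [-0.4, 0, 0, -2, 0, 0, 56], [-0.4, 0, 0, -2, 0, 0, 63], [-0.4, 0, 0, -2, 0, 0, 70]],
  ],
)

```text
t: 28.48
eef_pos: [0.6701, 0.2642, 0.0578]
tool_rot: [-0.002, 0.865, 0.502, 0.002]
contact_force: [-0.4, -0.3, -3.6]
gripper_width: 0.498
grasp_force: 44.2
```

Call:
step_arm(
  increments=[
    [[-0.4, 0, 0, 0, 0, 0, 7], [-0.4, 0, 0, 0, 0, 0, 14], [-0.4, 0, 0, 0, 0, 0, 21], [-0.4, 0, 0, 0, 0, 0, 28], [-0.4, 0, 0, 0, 0, 0, 35], [-0.4, 0, 0, 0, 0, 0, 42], [-0.4, 0, 0, 0, 0, 0, 49], [-0.4, 0, 0, 0, 0, 0, 56], [-0.4, 0, 0, 0, 0, 0, 63], [-0.4, 0, 0, 0, 0, 0, 70]],
  ],
)

```text
t: 29.32
eef_pos: [0.6696, 0.2649, 0.0578]
tool_rot: [-0.003, 0.996, -0.085, 0.0]
contact_force: [-2.3, -0.1, -2.3]
gripper_width: 0.496
grasp_force: 44.3
```

```bash
python3 - <<'E'
from h import *
c=shot('wrist','k1');go(car(.08,-.001,.055),CY+np.radians(-48))
p=proj(c,car(.025,.003,.05),True);print(p)
E
```

```text
t 29.3667 pos [0.6697 0.2649 0.0578] yaw -10.078448587823162 F [-3.3742  1.3969  1.9404] grip 0.4962175050633132 44.6011608839035 q7 -1.7159907280118236
MOVE [0.7 0.4 2.8] [-0.32  0.07 17.32]
[356.1543 322.1761]
```

View pics/k1.png

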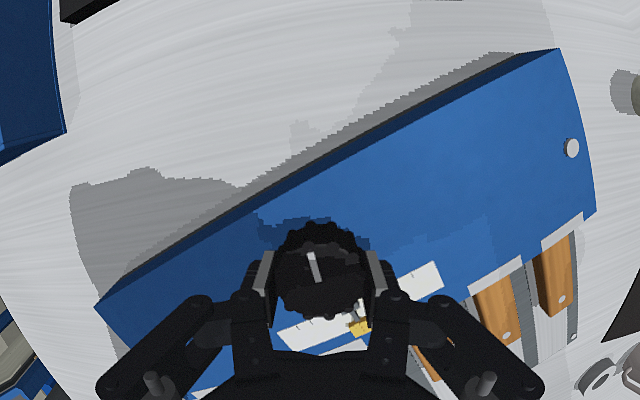

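The knob is turning with the grip, and the pointer near (358,308) has come close to the mark at (358,327). I'll give the last 17°.

Call:
step_arm(
  increments=[
    [[-0.4, 0, 0, 0, 0, 0, 6], [-0.4, 0, 0, 0, 0, 0, 12], [-0.4, 0, 0, 0, 0, 0, 17], [-0.4, 0, 0, 0, 0, 0, 17], [-0.4, 0, 0, 0, 0, 0, 17]],
  ],
)

```text
t: 29.78
eef_pos: [0.6697, 0.2651, 0.0578]
tool_rot: [-0.003, 0.974, -0.226, -0.0]
contact_force: [-3.6, 1.2, 1.8]
gripper_width: 0.497
grasp_force: 44.6
```

Call:
step_arm(
  increments=[
    [[1, 0, 0, 0, 0, 0, 0], [1, 0, 0, 0, 0, 0, 0], [1, 0, 0, 0, 0, 0, 0], [1, 0, 0, 0, 0, 0, 0], [1, 0, 0, -10, 0, 0, 0], [1, 0, 0, -40, 0, 0, 0], [1, 0, 0, -80, 0, 0, -7], [1, 0, 0, -110, 0, 0, -14], [1, 0, 0, -130, 0, 0, -21], [1, 0, 0, -130, 0, 0, -28]],
  ],
)

```text
t: 30.62
eef_pos: [0.6737, 0.2633, 0.1949]
tool_rot: [-0.004, 1.0, 0.017, 0.006]
contact_force: [0.1, -0.2, -0.6]
gripper_width: 1.002
grasp_force: 0.0
```

Call:
step_arm(
  increments=[
    [[1, -40, 20, 0, 0, 0, -7], [1, -70, 40, 0, 0, 0, -14], [1, -85, 50, 0, 0, 0, -20], [1, -85, 50, 0, 0, 0, -20], [1, -85, 50, 0, 0, 0, -20], [1, -85, 50, 0, 0, 0, -20], [1, -85, 50, 0, 0, 0, -20]],
  ],
)

```text
t: 31.2
eef_pos: [0.5878, 0.2123, 0.1877]
tool_rot: [-0.003, 0.982, 0.187, 0.002]
contact_force: [0.6, -0.2, -0.3]
gripper_width: 1.002
grasp_force: 0.0
```

```bash
python3 - <<'E'
from h import *
c=shot('wrist','k2');go(car(0,0,.18),CY)
print(-c['R'].T@c['t'])
u,v=proj(c,car(.025,.002,.05),True).astype(int);print(u,v)
for k in blobs(c,(18,90,90),(35,255,255),20,(u-60,max(0,v-60),u+60,v+60)): print("gold",cen(k),cv2.boundingRect(k),incar(onz(c,cen(k),.05,True)))
v=max(v,40);a=c["image"][v-40:v+35,u-75:u+75,::-1];print("crop org",u-75,v-40);cv2.imwrite("pics/k2c.png",cv2.resize(a,None,fx=5,fy=5,interpolation=cv2.INTER_CUBIC))
E
```

```text
t 31.25 pos [0.5876 0.2122 0.1874] yaw 21.60229722103324 F [ 0.1278 -0.4044  0.4245] grip 0.9961637461193811 0.0 q7 -1.2844634990695112
MOVE [ 16.1 -20.4   7.6] [-0.23 -0.29  1.  ]
[0.6652 0.2409 0.3306]
294 145
gold [293.9973 149.8421] (288, 143, 13, 13) [0.0211 0.0027]
crop org 219 105
```

View pics/k2c.png

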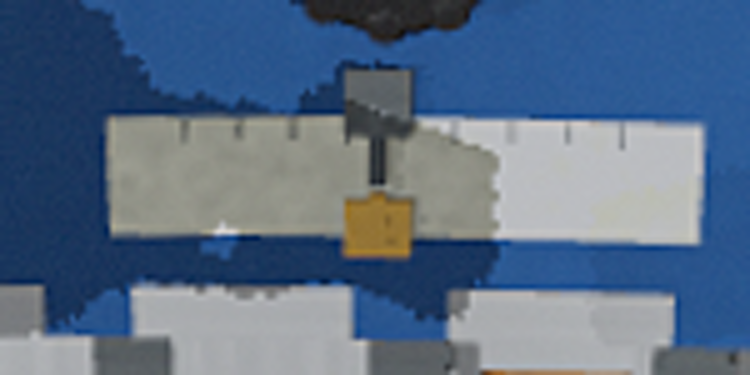

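The pointer is at crop x 377 and the brass mark centre at 378, so they line up to well under 1 mm. A last check of the handles, then I hand in.

```bash
python3 - <<'E'
from h import *
T=shot('top','top4');ok=0
for k in blobs(T,(5,120,80),(20,255,255),60,(120,90,450,290)):
    p=incar(onz(T,cen(k),.036));print(p,cv2.contourArea(k)); ok+=-.06<p[0]<-.049
c=load('k2')
for k in blobs(c,(5,120,80),(20,255,255),300,(200,100,560,320)): print("w",incar(onz(c,cen(k),.036,True)))
o=bot.get_obs();print(o["t"],o["contact_force"],ok)
if ok==3: print(bot.hand_in())
E
```

```text
[-0.0515 -0.0304] 224.0
[-0.0518 -0.09  ] 217.5
[-0.0519 -0.1496] 212.0
[ 0.1558 -0.2902] 333.0
w [-0.0503 -0.1497]
w [-0.0496 -0.0903]
w [-0.0494 -0.0313]
31.3 [-0.4722 -0.008   0.524 ] 3
the job is handed in; nothing more can be done
None
```

All three scrapers on the mat are fully home in slots 0, 1 and 2, neither blocked slot was met, the clamp pointer is on the brass mark to within about 0.3 mm, and the job was handed in at 31.3 s; no verdict came back.

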